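Ready the clip-on stylus inspection light

ROBOT

A 6-joint arm with a two-finger parallel gripper is mounted at the origin on the work surface. World frame = base frame: x ahead of the robot, y to its left, z up, the work surface at z = 0. Lengths are in m, angles in rad, forces in N, time in s.
With the tool pointing down it reaches from about 0.225 to 0.725 m from the base axis. Payload 3.1 kg.
Tool frame: the origin (TCP) lies at the very end of the fingers, on their centre line; the grasp point (between the pads) lies 19 mm behind it; z points along the fingers, y is the line along which they close (so a half turn about z gives the same grasp; the last joint's range is limited). The gripper opens to 85 mm and grips with 20 to 120 N. Pads are 22 mm wide; open, the fingers measure 114 mm over their backs; the gripper's body (76 mm by 85 mm) begins 54 mm behind the grasp point. The pads swing forward as they close: fully open they stand 13 mm farther back than shut.
Start: joints at [1.092, 0.048, 0.099, 1.622, 0, 1.443], TCP at [0.18, 0.493, 0.231] pointing down, gripper open.
Joint ranges: [-2.91, 2.91], [-0.99, 1.94], [-1.21, 1.42], [-2.12, 2.29], [-1.49, 1.47], [-3.14, 3.14]. Speed limits (rad/s): [2.79, 2.79, 3.14, 3.14, 3.14, 3.14].

INTERFACE

Orientations are given as [roll, pitch, yaw] about the fixed x, y, z axes, in that order (R = Rz(yaw) Ry(pitch) Rx(roll)).
In Python, from bench import sensors, cams, env, spotter gives the robot as it stands.
- The arm moves only by the shell command python3 -m creep 'ROWS' [FORCE]. ROWS is JSON, a list of rows, each a list of 3 entries, a list of its own where there are three numbers: the finger opening in cm, from 0 to 8.54, then the shift along the world's x, y, z in cm, then the turn about the world's z in rad. In form: [[hand, [dx, dy, dz], spin], ...]. A call has 1 to 5 rows; each row is the pose to reach, as a shift and turn from the pose commanded when the call began; what a row does not reach only later rows make up. A row lasts 1/8 s, in which the tool goes at most 62.5 mm and 10.7 degrees, less where a joint would pass 70% of its speed; a pose out of reach is approached as far as the arm can. A call with a gripper value outside its range is refused whole. The fingers move at their own pace and stop on an object; FORCE is the grip in N (left out, the last holds). Time passes only in rows, so rows that repeat a pose let the fingers close. It gives the time, the measured TCP pose, the force, the opening and the grip force at its end, in the units of the state.
- sensors.state(): the state, without advancing time (a new reading comes with each control period).
- cams.capture(name): name is "scene" or "top"; returns (picture, depth): 420x560x3 uint8, red, green, blue; 420x560 float32, m along the optical axis (not along the pixel's ray), 0 where there is no reading.
- cams.camera_params(name): a dict with "fx", "fy", "cx", "cy" (pixels), "pose" (4x4, takes a point from camera to world coordinates). Camera axes: x right, y up, looking along -z (the intrinsics and any distortion apply to the point x, -y, -z); pixel columns grow to the right and rows downward; lengths in m; the calibration is good to about 2 mm. A picture is of the moment at which its call begins. camera_params takes no time and is no camera call.
- env.close_job(): hands the job in; it is judged then, once.
Trained networks look in the newest picture that a camera, given by its name, has taken for a name from the list of things; names that differ only in an ending like _2 or _b are one class to them, and where a whole thing is asked for, a point or a joint stands for the part that bears it (a point fixed in the world has none). Each returns a list of dicts, best first, with "conf" (0 to 1); they miss things now and then, are a little off and sometimes report something else, mostly with a low value. They report only what shows in the picture. A call takes as long as a camera call. They do not tell look-alikes from the thing itself.
- spotter.regions_of(camera, label): "mask" (420x560 bool, what is visible of it) and "point" ([column, row] in pixels, amid what is visible of it).
- spotter.place_of(camera, label): "point" ([column, row] in pixels: a listed point, or the origin of a listed thing).
The state is a dict: "t": time; "q": joint angles; "dq": joint speeds; "joint_efforts": joint torques, N m; "ee_pos": TCP position; "tcp_rot": TCP orientation; "contact_force": force on the tool from outside, world axes, zero at the start; "moment": the same for the moment, N m; "gripper_width": opening from 0.0 (shut) to 1.0 (fully open); "finger_force": force on a finger pad.
Only numpy, scipy, OpenCV 4.12 (cv2) and the standard library are available. Lean on these libraries where they do the work, as an engineer would, in place of code of your own. Each camera call takes 0.05 s, during which the arm holds its last target. There are 200 camera calls.

TASK

Get the stylus inspection light ready: seat every cell lying on the table in a bay of the power base, one to a bay, by pushing its black end against the bay's spring contact and tipping the red end down in front of the brass stop until the cell lies level and fully home. Also squeeze the yellow clip lamp open, clip its jaws onto the bare steel post of the base, level and above the dark collar, and let go. Only when all that is done, flick the toggle fully over to the far side (on), leaving the other things on the table as they are.

Things in the scene. Friction and masses are not known exactly. Their poses are not given: they have to be found in the camera images.
- base: Fixed power base: dark deck 116 by 424 mm, top 16 mm up, spanning base x -68 to 48 mm. Origin on the table midway between the middle bays; x away from the robot (turned up to 0.12 rad), y left, z up. Four cell bays along base x at y -93, -31, 31, 93 mm; lamp post at y 183 mm, toggle at y -183 mm. Heights in these notes are above the table.
- bay0 (a point): Bay 0 (rightmost): where the middle of a seated cell lies, 50 mm up; axes as the base. All bays alike: white sills, tops 34 mm up, at bay x -61 to -24 and 22 to 41 mm, open down to the deck between them (room for fingers beside a cell). Side cheeks over the sills, 36 mm apart inside, tops 44 mm up, bay x -51 to -24 and 22 to 35 mm.
- bay1 (a point): Bay 1 (second from the right). Each bay's spring contact, at the near (-x) end: copper plate 24 mm wide, top 50 mm up, face at bay x -31 mm when free, travels back 14 mm (3 N at first, 11 N at the end); housing behind it from -51 mm, top 50 mm up. Fixed brass stop at the far end: face at bay x 35 mm, top 44 mm up.
- bay2 (a point): Bay 2 (third from the right). In every bay the free gap, 66 mm, is shorter than a cell, 70 mm: with the cell tilted 0.2 to 0.4 rad, black end low on the near sill, push the plate back about 8 mm, level the cell so that the red end drops in front of the stop, and let go; the spring then holds it against the stop, pressed in 4 mm.
- bay3 (a point): Bay 3 (leftmost). Same as bay 0; which cell goes into which bay does not matter.
- post (a point): On the axis of the upright steel post, 61.5 mm up. Post 10 mm in diameter, top 105 mm up; its dark collar (26 mm across) is 40 to 50 mm up, so the clip belongs between 50 and 105 mm.
- toggle (a joint): Steel toggle on a black block (70 by 50 mm, top 41 mm up), hinged about base y at base x -5 mm, 38 mm up. 0: off, leaning 0.5 rad to the robot; 1.0: on, leaning 0.5 rad to the far side. Light friction (1.5 N at the tip), stays where left; push the ball from its near side along base +x.
- toggle_tip (a point): Centre of the toggle's ball (26 mm across), 40 mm from its hinge; 73 mm up at either end of its swing.
- cellA: Cell: green round sleeve 28 mm in diameter with square end caps 32 by 32 by 10 mm, 70 mm long over all, 110 g; lies flat (axis 16 mm up) and does not roll. Origin: its centre, on its axis; x runs along it from the black cap to the red cap. None if absent.
- cellA_red (a point): Centre of the cell's red end face, 35 mm from the centre.
- cellB: Cell: green round sleeve 28 mm in diameter with square end caps 32 by 32 by 10 mm, 70 mm long over all, 110 g; lies flat (axis 16 mm up) and does not roll. Origin: its centre, on its axis; x runs along it from the black cap to the red cap. None if absent.
- cellB_red (a point): Centre of the cell's red end face, 35 mm from the centre.
- cellC: Cell: green round sleeve 28 mm in diameter with square end caps 32 by 32 by 10 mm, 70 mm long over all, 110 g; lies flat (axis 16 mm up) and does not roll. Origin: its centre, on its axis; x runs along it from the black cap to the red cap. None if absent.
- cellC_red (a point): Centre of the cell's red end face, 35 mm from the centre.
- cellD: Cell: green round sleeve 28 mm in diameter with square end caps 32 by 32 by 10 mm, 70 mm long over all, 110 g; lies flat (axis 16 mm up) and does not roll. Origin: its centre, on its axis; x runs along it from the black cap to the red cap. None if absent.
- cellD_red (a point): Centre of the cell's red end face, 35 mm from the centre.
- lamp: Yellow sprung clip with a white lamp head, 75 g, 22 mm high, lying flat. Origin: underside, on its upright hinge; x to the jaws, z up. Tails x -46 to -11 mm, splayed to 53 mm at rest; squeezed by fingers from above at x -30 mm (20 N is ample) they end parallel, 30 mm over all. Lamp head: disc 30 mm across, 20 mm high, at x 24, y 38 mm, on the left half, which this frame follows.
- lamp_jaw (a joint): Angle between the clip's halves: 0 at rest, 0.5 fully squeezed, about 0.14 gripping the post. The clip's middle line is turned minus half this angle from the lamp frame's x. Jaws reach x 8 to 42 mm, inner faces 6 mm apart at rest, with inward lips at x 38 to 42 mm, 1 mm apart at rest, 20 mm when squeezed.
- lamp_bite (a point): Point between the jaws where the post should be: 28 mm ahead of the hinge, 11 mm above the underside, fixed in the lamp frame. A post here stays caught behind the lips when the tails are let go.
- headshell1: Aluminium headshell, about 70 by 18 by 14 mm. Origin under its middle. Bystander: leave it.
- headshell2: Aluminium headshell, like the first. Origin under its middle. Bystander: leave it.
- gauge: Black plastic stylus gauge, 75 by 34 by 18 mm. Origin under its middle. Bystander: leave it.
- cup: Stainless cup, 72 mm wide, 85 mm high. Origin under its middle. Bystander: leave it.
- clearbox: Clear polycarbonate open box, 110 by 90 by 50 mm. Origin under its middle. Bystander: leave it.
Things that resemble listed ones, but are neither listed nor needed, are in the scene too. What is shaped like the cellB but pink or turquoise is not meant.

How it is judged:
On the way, in this order (a step that is already met when the one before it is completed fails the run):
1. every cell present is seated in a bay and the lamp is clipped on the post and let go (((distance between cellA and bay0 below 0.005 m and x of cellA_red in the frame of bay0 above 0.03 m and z of cellA_red in the frame of bay0 between -0.005 and 0.005 m) or (distance between cellA and bay1 below 0.005 m and x of cellA_red in the frame of bay1 above 0.03 m and z of cellA_red in the frame of bay1 between -0.005 and 0.005 m) or (distance between cellA and bay2 below 0.005 m and x of cellA_red in the frame of bay2 above 0.03 m and z of cellA_red in the frame of bay2 between -0.005 and 0.005 m) or (distance between cellA and bay3 below 0.005 m and x of cellA_red in the frame of bay3 above 0.03 m and z of cellA_red in the frame of bay3 between -0.005 and 0.005 m)) and ((distance between cellB and bay0 below 0.005 m and x of cellB_red in the frame of bay0 above 0.03 m and z of cellB_red in the frame of bay0 between -0.005 and 0.005 m) or (distance between cellB and bay1 below 0.005 m and x of cellB_red in the frame of bay1 above 0.03 m and z of cellB_red in the frame of bay1 between -0.005 and 0.005 m) or (distance between cellB and bay2 below 0.005 m and x of cellB_red in the frame of bay2 above 0.03 m and z of cellB_red in the frame of bay2 between -0.005 and 0.005 m) or (distance between cellB and bay3 below 0.005 m and x of cellB_red in the frame of bay3 above 0.03 m and z of cellB_red in the frame of bay3 between -0.005 and 0.005 m)) and ((distance between cellC and bay0 below 0.005 m and x of cellC_red in the frame of bay0 above 0.03 m and z of cellC_red in the frame of bay0 between -0.005 and 0.005 m) or (distance between cellC and bay1 below 0.005 m and x of cellC_red in the frame of bay1 above 0.03 m and z of cellC_red in the frame of bay1 between -0.005 and 0.005 m) or (distance between cellC and bay2 below 0.005 m and x of cellC_red in the frame of bay2 above 0.03 m and z of cellC_red in the frame of bay2 between -0.005 and 0.005 m) or (distance between cellC and bay3 below 0.005 m and x of cellC_red in the frame of bay3 above 0.03 m and z of cellC_red in the frame of bay3 between -0.005 and 0.005 m)) and ((distance between cellD and bay0 below 0.005 m and x of cellD_red in the frame of bay0 above 0.03 m and z of cellD_red in the frame of bay0 between -0.005 and 0.005 m) or (distance between cellD and bay1 below 0.005 m and x of cellD_red in the frame of bay1 above 0.03 m and z of cellD_red in the frame of bay1 between -0.005 and 0.005 m) or (distance between cellD and bay2 below 0.005 m and x of cellD_red in the frame of bay2 above 0.03 m and z of cellD_red in the frame of bay2 between -0.005 and 0.005 m) or (distance between cellD and bay3 below 0.005 m and x of cellD_red in the frame of bay3 above 0.03 m and z of cellD_red in the frame of bay3 between -0.005 and 0.005 m)) and x of post in the frame of lamp between 0.008 and 0.036 m and y of post in the frame of lamp between -0.01 and 0.006 m and height (world z) of lamp_bite between 0.058 and 0.104 m and angle between lamp's own z axis and vertical below 0.25 rad and value of joint lamp_jaw between 0.06 and 0.42 rad and contact force between the fingers and lamp below 0.3 N), for 0.3 s.
2. the toggle is flicked fully over to the far side (value of joint toggle above 0.85 rad), for 0.1 s.
At the end, for the whole second after the job is handed in: Each cell present: middle within 5 mm of one bay's seated point, red end level with it within 5 mm, black end on the spring. Lamp: post 8 to 36 mm ahead of the hinge between the jaws, bite point 58 to 104 mm up, jaw 0.06 to 0.42 rad, tilt under 0.25 rad. Toggle beyond 0.85 rad. All at rest (((distance between cellA and bay0 below 0.005 m and x of cellA_red in the frame of bay0 above 0.03 m and z of cellA_red in the frame of bay0 between -0.005 and 0.005 m) or (distance between cellA and bay1 below 0.005 m and x of cellA_red in the frame of bay1 above 0.03 m and z of cellA_red in the frame of bay1 between -0.005 and 0.005 m) or (distance between cellA and bay2 below 0.005 m and x of cellA_red in the frame of bay2 above 0.03 m and z of cellA_red in the frame of bay2 between -0.005 and 0.005 m) or (distance between cellA and bay3 below 0.005 m and x of cellA_red in the frame of bay3 above 0.03 m and z of cellA_red in the frame of bay3 between -0.005 and 0.005 m)) and ((distance between cellB and bay0 below 0.005 m and x of cellB_red in the frame of bay0 above 0.03 m and z of cellB_red in the frame of bay0 between -0.005 and 0.005 m) or (distance between cellB and bay1 below 0.005 m and x of cellB_red in the frame of bay1 above 0.03 m and z of cellB_red in the frame of bay1 between -0.005 and 0.005 m) or (distance between cellB and bay2 below 0.005 m and x of cellB_red in the frame of bay2 above 0.03 m and z of cellB_red in the frame of bay2 between -0.005 and 0.005 m) or (distance between cellB and bay3 below 0.005 m and x of cellB_red in the frame of bay3 above 0.03 m and z of cellB_red in the frame of bay3 between -0.005 and 0.005 m)) and ((distance between cellC and bay0 below 0.005 m and x of cellC_red in the frame of bay0 above 0.03 m and z of cellC_red in the frame of bay0 between -0.005 and 0.005 m) or (distance between cellC and bay1 below 0.005 m and x of cellC_red in the frame of bay1 above 0.03 m and z of cellC_red in the frame of bay1 between -0.005 and 0.005 m) or (distance between cellC and bay2 below 0.005 m and x of cellC_red in the frame of bay2 above 0.03 m and z of cellC_red in the frame of bay2 between -0.005 and 0.005 m) or (distance between cellC and bay3 below 0.005 m and x of cellC_red in the frame of bay3 above 0.03 m and z of cellC_red in the frame of bay3 between -0.005 and 0.005 m)) and ((distance between cellD and bay0 below 0.005 m and x of cellD_red in the frame of bay0 above 0.03 m and z of cellD_red in the frame of bay0 between -0.005 and 0.005 m) or (distance between cellD and bay1 below 0.005 m and x of cellD_red in the frame of bay1 above 0.03 m and z of cellD_red in the frame of bay1 between -0.005 and 0.005 m) or (distance between cellD and bay2 below 0.005 m and x of cellD_red in the frame of bay2 above 0.03 m and z of cellD_red in the frame of bay2 between -0.005 and 0.005 m) or (distance between cellD and bay3 below 0.005 m and x of cellD_red in the frame of bay3 above 0.03 m and z of cellD_red in the frame of bay3 between -0.005 and 0.005 m)) and x of post in the frame of lamp between 0.008 and 0.036 m and y of post in the frame of lamp between -0.01 and 0.006 m and height (world z) of lamp_bite between 0.058 and 0.104 m and angle between lamp's own z axis and vertical below 0.25 rad and value of joint lamp_jaw between 0.06 and 0.42 rad and linear speed of each of lamp, cellA, cellB, cellC, cellD below 0.02 m/s and value of joint toggle above 0.85 rad); the robot touches nothing.
It fails at once if a bystander is moved more than 3 cm (distance of any of headshell1, headshell2, gauge, cup, clearbox from where it was at the start of the episode above 0.03 m).
Of cellA, cellB, cellC, cellD only 3 to 4 are there at a start; the rules pass over those that are not, and their reading is None.
At some moment in a run one of cellA, cellB, cellC, cellD, lamp may be knocked a few centimetres aside while the robot is not near it.
Once in a run the grip may slacken for a moment while it holds something.
It also fails if it takes over 208 s, if anything falls off the work surface, if the arm or the gripper's body presses on something with over 40 N, if the wrist force passes 120 N, or if a joint passes its speed limit or range.

## Working session

There is one attempt and no reset: what is moved stays moved. The work goes in short steps, Python scripts to look and compute and a shell command to move; the robot and the scene stay as the last step left them, time stands still between calls to the robot, and variables do not carry over. Pictures are saved under pics/ and viewed, at most 14 in all, crops included, and the job is handed in when it is done.

```bash
ls; mkdir -p pics; cat > h.py <<'E'
import numpy as np, cv2
from bench import sensors, cams, env, spotter
def cap(n):
    im,d=cams.capture(n); return im,d,cams.camera_params(n)
def ray(P,uv):
    # returns origin, dir (world) for unit optical depth
    c=np.array([(uv[0]-P['cx'])/P['fx'],-(uv[1]-P['cy'])/P['fy'],-1.]); T=np.array(P['pose'])
    return T[:3,3],T[:3,:3]@c
def atz(P,uv,z):
    o,r=ray(P,uv); return o+r*(z-o[2])/r[2]
def atd(P,uv,d):
    o,r=ray(P,uv); return o+r*d
def proj(P,p):
    T=np.array(P['pose']); c=T[:3,:3].T@(np.array(p)-T[:3,3]); return [P['cx']+P['fx']*c[0]/-c[2],P['cy']-P['fy']*c[1]/-c[2]]
def cloud(P,d):
    v,u=np.indices(d.shape); T=np.array(P['pose'])
    c=np.stack([(u-P['cx'])/P['fx']*d,-(v-P['cy'])/P['fy']*d,-d],-1); return c@T[:3,:3].T+T[:3,3]
def save(n,im,s=1,box=None):
    if box: im=im[box[1]:box[3],box[0]:box[2]]
    im=cv2.resize(im,None,fx=s,fy=s,interpolation=cv2.INTER_CUBIC); cv2.imwrite('pics/'+n,im[...,::-1])
E
python3 - <<'E'
from h import *
for n in('scene','top'):
    im,d,P=cap(n); save(n+'0.png',im,1.4); print(n,{k:np.round(v,3).tolist() for k,v in P.items()}, np.mean(d>0))
    for l in('cellA','lamp','base','toggle_tip','gauge','cup','clearbox','headshell1'):
        print(l,[(np.round(r['point']).astype(int).tolist(),round(r['conf'],2)) for r in spotter.place_of(n,l)])
print(sensors.state())
E
```

```text
pics
scene {'fx': 441.065, 'fy': 441.065, 'cx': 279.683, 'cy': 206.564, 'pose': [[-0.838, -0.362, 0.409, 0.971], [0.546, -0.584, 0.601, 0.604], [0.021, 0.727, 0.687, 0.84], [0.0, 0.0, 0.0, 1.0]]} 0.9960841836734694
cellA [([250, 160], 0.58)]
lamp [([363, 282], 0.8), ([238, 161], 0.29)]
base [([268, 268], 0.96), ([240, 166], 0.59)]
toggle_tip [([318, 314], 0.59), ([242, 198], 0.43), ([352, 276], 0.26)]
gauge [([454, 342], 0.93)]
cup [([164, 193], 0.62), ([279, 178], 0.36)]
clearbox []
headshell1 [([391, 322], 0.73), ([373, 351], 0.64), ([453, 336], 0.45)]
top {'fx': 379.098, 'fy': 379.098, 'cx': 278.727, 'cy': 207.284, 'pose': [[-0.03, 0.995, -0.1, 0.4], [-1.0, -0.03, 0.0, -0.033], [-0.002, 0.1, 0.995, 1.255], [0.0, 0.0, 0.0, 1.0]]} 0.996109693877551
cellA [([371, 229], 0.61), ([227, 179], 0.6)]
lamp [([213, 230], 0.73), ([196, 179], 0.18)]
base [([256, 182], 0.7), ([294, 228], 0.4)]
toggle_tip [([312, 184], 0.5)]
gauge [([146, 253], 0.83), ([244, 177], 0.28)]
cup [([368, 145], 0.56), ([334, 228], 0.25)]
clearbox [([411, 192], 0.78), ([296, 235], 0.24)]
headshell1 [([179, 229], 0.55), ([165, 206], 0.42)]
{'t': 0.9, 'q': array([ 1.09222318e+00,  4.79604200e-02,  9.92871123e-02,  1.62198865e+00,
       -1.84156733e-05,  1.44299834e+00]), 'dq': array([-0.00098306,  0.00170887, -0.00141536,  0.00019023, -0.00018067,
       -0.00038888]), 'joint_efforts': array([ 4.09888189e-04, -3.38635790e+01,  3.20159483e+01,  8.28167449e-04,
       -1.29429504e-04,  3.90232444e-06]), 'ee_pos': array([0.18043362, 0.49305139, 0.23137591]), 'tcp_rot': array([3.14146173e+00, 3.53906039e-05, 2.79081749e+00]), 'contact_force': array([-0.00281764, -0.3399098 ,  0.20502406]), 'moment': array([-0.02748542, -0.02470948, -0.02821291]), 'finger_force': 0.0, 'gripper_width': 0.9982192527251271}
```

View pics/top0.png

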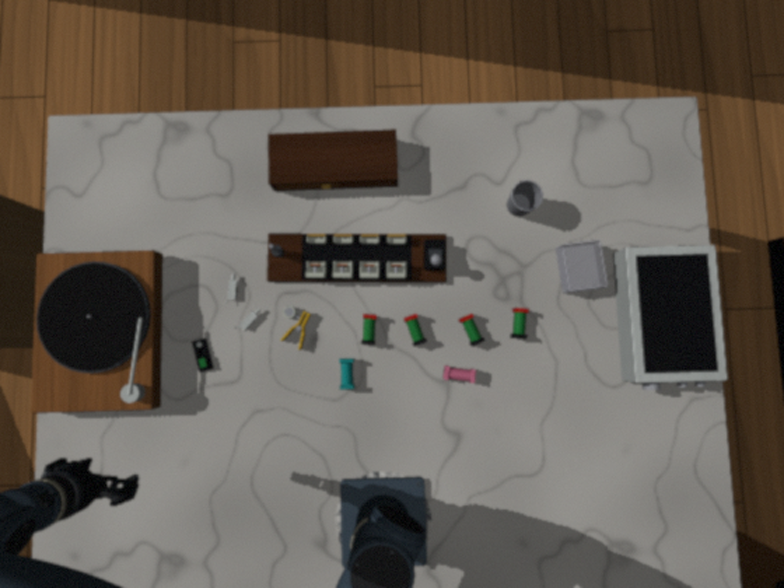

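View pics/scene0.png

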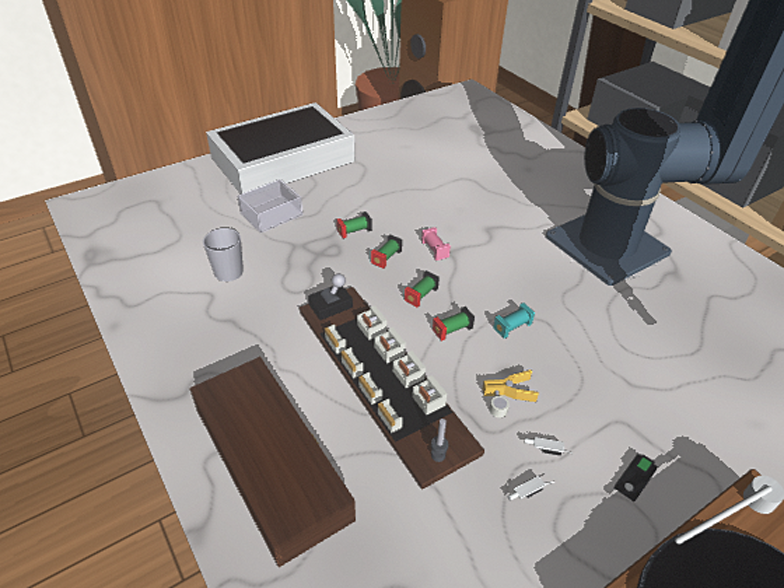

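```bash
cat >> h.py <<'E'
from scipy import ndimage
def cells(im,d,P):
    """green sleeves + red/black caps -> list of (centre, yaw) using colour, at known heights"""
    hsv=cv2.cvtColor(im,cv2.COLOR_RGB2HSV).astype(int); H,S,V=hsv[...,0],hsv[...,1],hsv[...,2]
    C=cloud(P,d); out=[]
    g=(H>45)&(H<75)&(S>110)&(V>40); r=((H<6)|(H>174))&(S>150)&(V>60)
    lab,n=ndimage.label(g)
    for i in range(1,n+1):
        m=lab==i
        if m.sum()<25: continue
        X=C[m]; X=X[X[:,2]>np.percentile(X[:,2],30)]
        c=X.mean(0); rr=r&(np.linalg.norm(C[...,:2]-c[:2],axis=-1)<.055)&(C[...,2]>c[2]-.04)
        rc=C[rr].mean(0) if rr.sum()>4 else c*np.nan
        # sleeve midpoint by extents along axis
        a=(rc-c)[:2]; a/=np.linalg.norm(a); XX=C[m]; s=(XX[:,:2]-c[:2])@a; t=(XX[:,:2]-c[:2])@[-a[1],a[0]]
        out.append((c,rc,np.arctan2(a[1],a[0]),np.percentile(s,[2,98]),np.percentile(t,[2,98]),m.sum(),rr.sum()))
    return out
E
python3 - <<'E'
from h import *
np.set_printoptions(precision=4,suppress=True)
from scipy.optimize import minimize
cl={}
for n in('top','scene'):
    im,d,P=cap(n); C=cloud(P,d); cl[n]=C
    print(n,'table z',np.median(C[(abs(C[...,2])<.01)&(abs(C[...,0]-.35)<.1)&(abs(C[...,1])<.2)][:,2]))
    for c,rc,y,s,t,a,b in cells(im,d,P): print('cell',c,rc,'yaw',round(y,3),s,t,a,b)
    hsv=cv2.cvtColor(im,cv2.COLOR_RGB2HSV)
    X=C[(abs(C[...,0]-.45)<.13)&(abs(C[...,1])<.32)]
    b=X[(X[:,2]>.010)&(X[:,2]<.06)&(X[:,0]>.38)]
    r=cv2.minAreaRect((b[:,:2]*1000).astype(np.float32)); print('rect',r,len(b))
    for nm,lo,hi in(('post',.085,.115),('toggle',.055,.09)):
        q=X[(X[:,2]>lo)&(X[:,2]<hi)]; print(nm,len(q),q.mean(0) if len(q) else '')
    y=(hsv[...,0]>18)&(hsv[...,0]<30)&(hsv[...,1]>150)&(C[...,0]<.42)&(C[...,0]>.2)&(abs(C[...,1])<.3)
    q=C[y]; print('yellow',len(q),q.mean(0),q.min(0),q.max(0))
E
```

```text
top table z 0.000605814412893313
cell [ 0.4383 -0.329   0.0303] [ 0.4691 -0.3333  0.0328] yaw -0.138 [-0.0238  0.0218] [-0.0102  0.0113] 108 14
cell [0.4339 0.0205 0.0312] [0.4648 0.0151 0.0334] yaw -0.175 [-0.0246  0.0231] [-0.0124  0.0097] 103 19
cell [ 0.4292 -0.087   0.0305] [ 0.4602 -0.08    0.0324] yaw 0.222 [-0.0237  0.023 ] [-0.0113  0.0111] 104 15
cell [ 0.426  -0.2182  0.0308] [ 0.4547 -0.2061  0.0318] yaw 0.401 [-0.0239  0.0218] [-0.0108  0.0104] 103 20
cell [0.3708 0.4063 0.0196] [nan nan nan] yaw nan [nan nan] [nan nan] 38 0
rect ((486.8941955566406, -1.21649169921875), (638.2652587890625, 188.89207458496094), 89.23048400878906) 2308
post 1 [ 0.575  -0.139   0.0858]
toggle 22 [ 0.5741 -0.1092  0.0764]
yellow 8 [0.4097 0.177  0.0196] [0.4013 0.175  0.0092] [0.4174 0.1797 0.0239]
scene table z 0.001668694996152409
cell [ 0.4399 -0.3237  0.0286] [ 0.4708 -0.3264  0.0252] yaw -0.085 [-0.0228  0.0215] [-0.0078  0.009 ] 118 38
cell [ 0.4341 -0.1987  0.0446] [ 0.4569 -0.2031  0.023 ] yaw -0.192 [-0.0259  0.0142] [-0.0299 -0.0014] 78 83
cell [ 0.4277 -0.0821  0.0291] [ 0.4614 -0.0749  0.0231] yaw 0.211 [-0.023   0.0219] [-0.0066  0.0085] 93 92
cell [0.4352 0.0257 0.029 ] [0.4667 0.0239 0.0274] yaw -0.057 [-0.0229  0.0208] [-0.0075  0.0083] 138 52
cell [0.369  0.4062 0.0204] [nan nan nan] yaw nan [nan nan] [nan nan] 53 0
rect ((486.24755859375, -0.08221435546875), (639.861083984375, 187.6961212158203), 89.9209976196289) 3317
post 3 [ 0.5793 -0.1343  0.0863]
toggle 14 [ 0.5751 -0.1194  0.0783]
yellow 50 [0.4081 0.1884 0.0144] [0.3927 0.1745 0.0034] [0.4199 0.2256 0.0254]
```

```bash
python3 - <<'E'
from h import *
a,_,_=cap('top'); b,_,_=cap('scene')
A=cv2.resize(a[160:270,180:390],(800,419),interpolation=cv2.INTER_CUBIC); cv2.imwrite('pics/tc.png',A[...,::-1])
B=cv2.resize(b[140:350,200:400],(629,600)[::1] if 0 else (571,600),interpolation=cv2.INTER_CUBIC); cv2.imwrite('pics/sc.png',B[...,::-1])
E
```

```text
(no output)
```

View pics/tc.png

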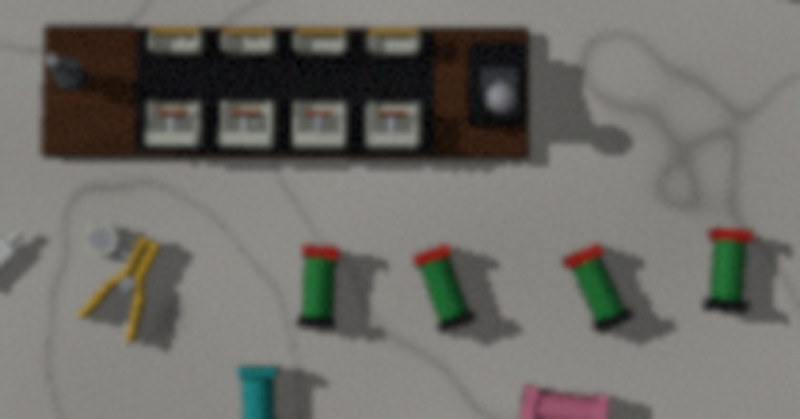

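View pics/sc.png

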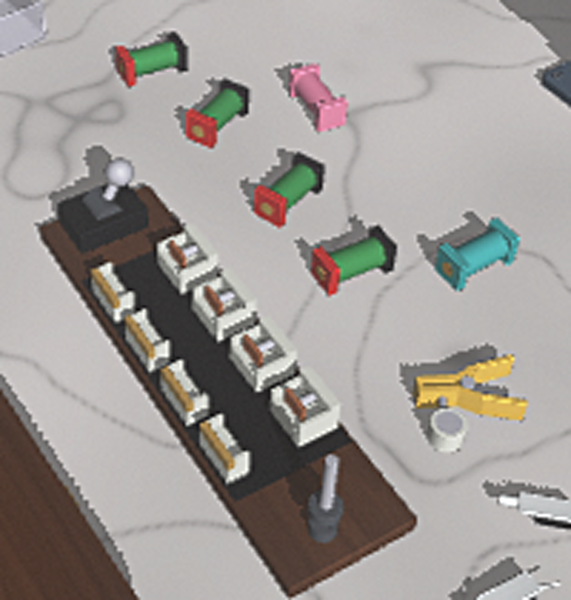

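```bash
cat >> h.py <<'E'
from scipy.optimize import least_squares
def box(p,lo,hi):
    lo,hi=np.array(lo),np.array(hi); q=abs(p-(lo+hi)/2)-(hi-lo)/2
    return np.linalg.norm(np.maximum(q,0),axis=-1)+np.minimum(q.max(-1),0)
def cyl(p,r,l,h):  # along z, centred l..h
    q=np.stack([np.hypot(p[:,0],p[:,1])-r,abs(p[:,2]-(l+h)/2)-(h-l)/2],-1)
    return np.linalg.norm(np.maximum(q,0),axis=-1)+np.minimum(q.max(-1),0)
def base_sdf(p):
    D=[box(p,[-.068,-.212,0],[.048,.212,.016]),box(p,[-.04,-.208,.016],[.030,-.158,.041]),
       cyl(p-[0,.183,0],.005,.016,.105),cyl(p-[0,.183,0],.013,.04,.05)]
    for y in(-.093,-.031,.031,.093):
        o=p-[0,y,0]
        D+=[box(o,[-.061,-.02,.016],[-.024,.02,.034]),box(o,[.022,-.02,.016],[.041,.02,.034]),box(o,[.035,-.012,.03],[.041,.012,.044]),
            box(o,[-.051,-.012,.03],[-.031,.012,.05])]
        for s in(-1,1):
            for l,h in((-.051,-.024),(.022,.035)):
                ys=sorted([s*.018,s*.021]); D.append(box(o,[l,ys[0],.034],[h,ys[1],.044]))
    return np.min(D,0)
def cell_sdf(p):
    q=p[:,[1,2,0]]; return np.min([cyl(q,.014,-.035,.035),box(p,[-.035,-.016,-.016],[-.025,.016,.016]),box(p,[.025,-.016,-.016],[.035,.016,.016])],0)
def fit(sdf,X,x0,tilt=False,zoff=None):
    """x0: x,y,z,yaw(,pitch up of x axis)"""
    def f(v):
        c,s=np.cos(v[3]),np.sin(v[3]); p=(X-v[:3])@np.array([[c,-s,0],[s,c,0],[0,0,1]])
        if tilt: ct,st=np.cos(v[4]),np.sin(v[4]); p=p@np.array([[ct,0,-st],[0,1,0],[st,0,ct]])
        return sdf(p)/.001
    r=least_squares(f,x0,loss='soft_l1',x_scale=[.01,.01,.01,.1]+[.1]*tilt,diff_step=1e-4); return r.x,np.median(abs(r.fun))
def near(C,c,rad,zmin): 
    m=(np.linalg.norm(C[...,:2]-np.array(c)[:2],axis=-1)<rad)&(C[...,2]>zmin)&(C[...,2]<.13); return C[m]
E
python3 - <<'E'
from h import *
np.set_printoptions(precision=4,suppress=True)
for n in('top','scene'):
    im,d,P=cap(n); C=cloud(P,d)
    X=C[(C[...,0]>.48)&(C[...,0]<.66)&(abs(C[...,1])<.25)&(C[...,2]>.008)&(C[...,2]<.11)]
    for x0 in((.57,0,0,0),(.57,0,0,.06)): print(n,'base',fit(base_sdf,X,x0),len(X))
    for c,rc,y,*_ in cells(im,d,P):
        if np.isnan(y): continue
        if n=='scene' and abs(c[1]+.2)<.02: c[:2]=.426,-.218; y=.4
        print('cell',fit(cell_sdf,near(C,c,.05,.005),[c[0],c[1],.016,y]))
    print('post',[ (r['point'],r['conf']) for r in spotter.place_of(n,'post')[:2]],'bite',[(atz(P,r['point'],.011),r['conf']) for r in spotter.place_of(n,'lamp_bite')[:2]],'lamp',[(atz(P,r['point'],0),r['conf']) for r in spotter.place_of(n,'lamp')[:2]],'tip',[(atz(P,r['point'],.073),r['conf']) for r in spotter.place_of(n,'toggle_tip')[:2]])
E
```

```text
top base (array([ 0.6126,  0.0438,  0.0013, -0.0196]), np.float64(1.8122657529411195)) 4360
top base (array([ 0.6126,  0.0438,  0.0013, -0.0195]), np.float64(1.812679908607553)) 4360
cell (array([ 0.4383, -0.33  ,  0.0171, -0.1144]), np.float64(1.1778559546133045))
cell (array([ 0.4344,  0.0198,  0.0166, -0.0536]), np.float64(1.404731982446939))
cell (array([ 0.4295, -0.0873,  0.017 ,  0.3338]), np.float64(1.522544535526289))
cell (array([ 0.4279, -0.2178,  0.0169,  0.3887]), np.float64(1.2634206844547093))
post [([262.5, 236.8], 0.28)] bite [(array([0.471 , 0.1727, 0.011 ]), 0.69), (array([ 0.6189, -0.0513,  0.011 ]), 0.54)] lamp [(array([0.4494, 0.183 , 0.    ]), 0.74)] tip [(array([ 0.593, -0.144,  0.073]), 0.39)]
scene base (array([ 0.6149,  0.0442,  0.0023, -0.03  ]), np.float64(1.1353857137209824)) 7117
scene base (array([ 0.6149,  0.0442,  0.0023, -0.03  ]), np.float64(1.1353822745809143)) 7117
cell (array([ 0.4395, -0.3315,  0.0182, -0.1279]), np.float64(1.1205639685652105))
cell (array([ 0.4277, -0.2194,  0.0177,  0.4032]), np.float64(0.8413014046350928))
cell (array([ 0.4311, -0.088 ,  0.0178,  0.3239]), np.float64(0.8141381218304908))
cell (array([ 0.4352,  0.0186,  0.0177, -0.0821]), np.float64(0.8119754496606693))
post [([315.8, 314.8], 0.91)] bite [(array([0.4603, 0.1721, 0.011 ]), 0.79)] lamp [(array([0.4389, 0.1913, 0.    ]), 0.65)] tip [(array([ 0.742 , -0.2737,  0.073 ]), 0.68), (array([ 0.5846, -0.1457,  0.073 ]), 0.58)]
```

```bash
python3 -m creep '[[6,[12.7,-23.7,-5],0.14],[6,[12.7,-23.7,-5],0.14],[6,[12.7,-23.7,-5],0.14],[6,[12.7,-23.7,-5],0.14],[6,[12.7,-23.7,-5],0.14]]' 30; python3 -m creep '[[6,[12.7,-23.7,-5],0.14],[6,[12.7,-23.7,-5],0.14],[6,[12.7,-23.7,-5],0.14],[6,[12.7,-23.7,-5],0.14],[6,[12.7,-23.7,-5],0.14]]'
```

```text
t: 2.22
ee_pos: [0.3081, 0.2534, 0.1806]
tcp_rot: [-3.141, -0.0, 2.927]
contact_force: [0.4, 1.1, 0.3]
gripper_width: 0.699
finger_force: 0.0
t: 2.85
ee_pos: [0.4351, 0.0162, 0.1306]
tcp_rot: [-3.141, -0.0, 3.067]
contact_force: [0.1, 0.8, -0.8]
gripper_width: 0.698
finger_force: 0.0
```

```bash
python3 - <<'E'
from h import *
np.set_printoptions(precision=4,suppress=True)
for n in('scene','top'):
    im,d,P=cap(n); C=cloud(P,d)
    X=C[(abs(C[...,0]-.435)<.03)&(abs(C[...,1]-.016)<.075)&(C[...,2]>.12)&(C[...,2]<.20)]
    for lo in(.12,.13,.14,.15,.16,.17,.18,.19):
        q=X[(X[:,2]>lo)&(X[:,2]<lo+.01)]
        if len(q)>5: print(n,lo,len(q),q.min(0)[:2],q.max(0)[:2], np.sort(q[:,1])[[0,-1]])
    q=X[X[:,2]<.16]; 
    L,R=q[q[:,1]>.016],q[q[:,1]<.016]
    if len(L) and len(R): print('L',L.min(0),L.max(0),'R',R.min(0),R.max(0))
    print('cell',fit(cell_sdf,near(C,[.435,.019],.05,.005)[lambda:0] if 0 else (lambda Y:Y[Y[:,2]<.045])(near(C,[.435,.019],.05,.005)),[.435,.019,.016,-.07]))
E
```

```text
scene 0.14 52 [ 0.4222 -0.0289] [0.4494 0.0588] [-0.0289  0.0588]
scene 0.15 62 [ 0.4216 -0.0309] [0.4503 0.059 ] [-0.0309  0.059 ]
scene 0.16 57 [ 0.4227 -0.0212] [0.4506 0.0595] [-0.0212  0.0595]
scene 0.17 43 [ 0.4227 -0.0235] [0.4497 0.0586] [-0.0235  0.0586]
scene 0.18 76 [ 0.4275 -0.0434] [0.4527 0.0762] [-0.0434  0.0762]
scene 0.19 100 [ 0.4222 -0.0472] [0.4537 0.0777] [-0.0472  0.0777]
L [0.4318 0.0442 0.1402] [0.4503 0.059  0.1599] R [ 0.4213 -0.0309  0.136 ] [ 0.4448 -0.0135  0.1599]
cell (array([ 0.4352,  0.0187,  0.0177, -0.0827]), np.float64(0.819611367960299))
top 0.18 7 [ 0.4211 -0.0319] [ 0.4436 -0.0262] [-0.0319 -0.0262]
cell (array([ 0.4396, -0.01  ,  0.016 ,  0.0119]), np.float64(4.772432830868478e-07))
```

```bash
python3 -m creep '[[6,[0,0.4,-6],0],[6,[0,0.4,-10],0],[6,[0,0.4,-12.8],0],[6,[0,0.4,-12.8],0],[2.5,[0,0.4,-12.8],0]]' 30; python3 -m creep '[[2.5,[0,0,0],0],[2.5,[0,0,0],0],[2.5,[0,0,0],0],[2.5,[0,0,0],0]]' 30;  python3 -m creep '[[2.5,[0,0,3],0],[2.5,[0,0,8],0],[2.5,[0,0,8],0]]' 30
```

```text
t: 3.58
ee_pos: [0.4353, 0.0235, 0.0047]
tcp_rot: [3.141, 0.002, 3.072]
contact_force: [-0.2, 0.3, 0.7]
gripper_width: 0.508
finger_force: 0.0
t: 4.08
ee_pos: [0.4364, 0.0229, 0.0056]
tcp_rot: [3.141, 0.004, 3.071]
contact_force: [-0.3, 0.1, 6.6]
gripper_width: 0.314
finger_force: 30.2
t: 4.45
ee_pos: [0.4384, 0.0227, 0.0882]
tcp_rot: [-3.142, 0.01, 3.071]
contact_force: [0.1, -0.2, -0.7]
gripper_width: 0.314
finger_force: 30.1
```

```bash
python3 -m creep '[[2.5,[4,2.5,0],0.01],[2.5,[8.5,5.5,0],0.02],[2.5,[13,8.5,0],0.03],[2.5,[17.8,11.5,0],0.046],[2.5,[17.8,11.5,0],0.046]]' 30; python3 -m creep '[[2.5,[0,0,0],0],[2.5,[0,0,0],0]]'; cat >> h.py <<'E'
def held(tcp,yaw,n='scene',off=.012,tilt=True,x0=None):
    im,d,P=cap(n); C=cloud(P,d); hsv=cv2.cvtColor(im,cv2.COLOR_RGB2HSV).astype(int); H,S,V=hsv[...,0],hsv[...,1],hsv[...,2]
    g=(H>45)&(H<75)&(S>110)&(V>40); r=((H<6)|(H>174))&(S>150)&(V>60)
    tcp=np.array(tcp); m=(g|r)&(np.linalg.norm(C-(tcp+[0,0,off]),axis=-1)<.06)
    X=C[m]; return fit(cell_sdf,X,list(tcp+[0,0,off])+[yaw]+[0.]*tilt,tilt),m.sum(),im
E
python3 - <<'E'
from h import *
np.set_printoptions(precision=4,suppress=True)
s=sensors.state(); print(s['ee_pos'],s['tcp_rot'])
for n in('scene','top'):
    f,k,im=held(s['ee_pos'],-.03,n); print(n,f,k)
    if n=='scene': save('h1.png',im,3,(190,140,400,340))
E
```

```text
t: 5.08
ee_pos: [0.6135, 0.1398, 0.0786]
tcp_rot: [3.142, -0.005, 3.119]
contact_force: [-1.2, -0.7, -1.7]
gripper_width: 0.315
finger_force: 30.1
t: 5.32
ee_pos: [0.6114, 0.1374, 0.0835]
tcp_rot: [-3.141, -0.0, 3.116]
contact_force: [-1.0, 0.6, -1.7]
gripper_width: 0.319
finger_force: 30.1
[0.6114 0.1374 0.0835] [-3.1414 -0.0005  3.116 ]
scene (array([ 0.6101,  0.1349,  0.0954, -0.0046, -0.0043]), np.float64(0.6841756367758511)) 189
top (array([0.6159, 0.1394, 0.1038, 0.1086, 0.4239]), np.float64(0.6208527551129477)) 30
```

View pics/h1.png

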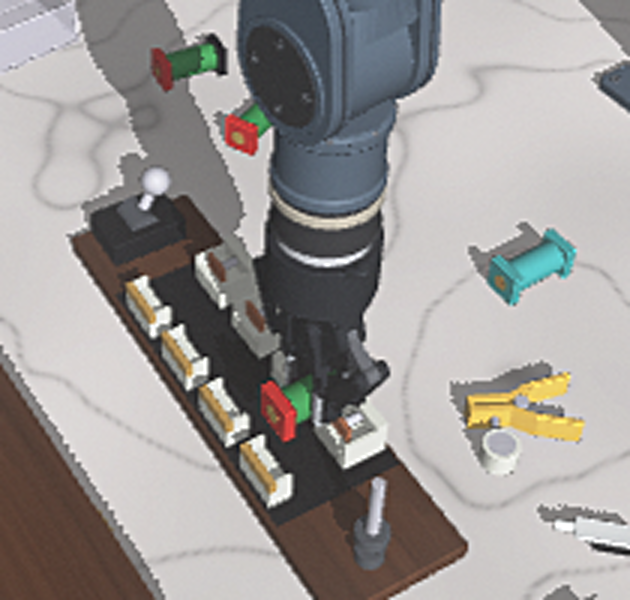

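```bash
python3 -m creep '[[2.5,[1.1,0.15,0],0],[2.5,[1.1,0.15,-1.5],0],[2.5,[1.1,0.15,-2.8],0],[2.5,[1.1,0.15,-2.8],0]]' 30; python3 -m creep '[[2.5,[0,0,-0.3],0],[2.5,[0,0,-0.5],0],[2.5,[0,0,-0.5],0]]'; python3 -m creep '[[2.5,[0,0,-0.2],0],[2.5,[0,0,-0.4],0],[2.5,[0,0,-0.4],0]]'; python3 - <<'E'
from h import *
np.set_printoptions(precision=4,suppress=True)
s=sensors.state(); print(s['ee_pos'],s['contact_force'],s['moment'])
for n in ('scene',):
    f,k,im=held(s['ee_pos'],-.03,n,.01); print(n,f,k)
E
```

```text
t: 5.92
ee_pos: [0.6232, 0.1394, 0.0541]
tcp_rot: [-3.141, -0.001, 3.117]
contact_force: [0.8, 0.7, -1.0]
gripper_width: 0.315
finger_force: 30.3
t: 6.3
ee_pos: [0.6238, 0.1395, 0.0522]
tcp_rot: [-3.142, 0.001, 3.117]
contact_force: [-0.8, -1.0, 6.0]
gripper_width: 0.314
finger_force: 30.9
t: 6.68
ee_pos: [0.624, 0.1395, 0.052]
tcp_rot: [-3.141, 0.003, 3.117]
contact_force: [-6.7, -1.1, 18.0]
gripper_width: 0.314
finger_force: 32.1
[0.624  0.1395 0.052 ] [-6.7157 -1.0648 18.0256] [-0.3984  1.6426 -0.0683]
scene (array([ 0.6227,  0.1377,  0.0639, -0.0272, -0.0723]), np.float64(0.771175257485524)) 162
```

```bash
python3 -m creep '[[2.5,[0,0,0],0],[2.5,[0,0,0],0],[2.5,[0,0,0],0]]' 20;  python3 - <<'E'
from h import *
np.set_printoptions(precision=4,suppress=True)
s=sensors.state(); print(s['ee_pos'],s['contact_force'],s['moment'])
for n in ('scene',):
    f,k,im=held(s['ee_pos'],-.03,n,.01); print(n,f,k); save('h2.png',im,5,(240,230,350,340))
E
```

```text
t: 7.1
ee_pos: [0.624, 0.1395, 0.052]
tcp_rot: [-3.141, 0.003, 3.117]
contact_force: [-6.2, -1.4, 18.1]
gripper_width: 0.314
finger_force: 32.1
[0.624  0.1395 0.052 ] [-6.1549 -1.4369 18.0608] [-0.2997  1.5904 -0.085 ]
scene (array([ 0.6221,  0.1378,  0.0632, -0.0324, -0.0369]), np.float64(0.6922088141298691)) 161
```

View pics/h2.png

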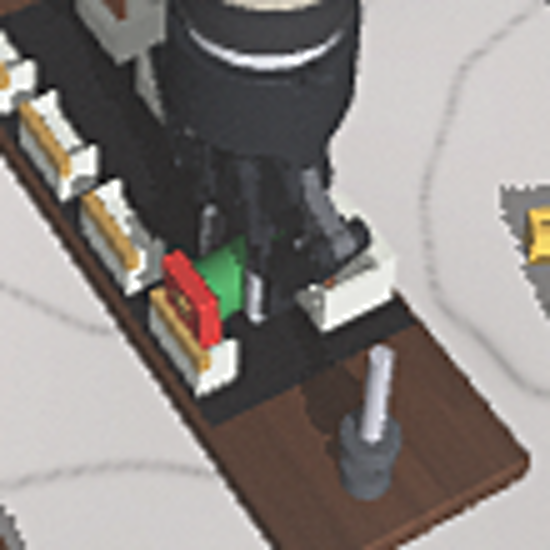

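```bash
python3 -m creep '[[2.5,[0,0,0.6],0],[3.3,[0,0,0.6],0],[3.6,[0,0,0.3],0],[3.6,[0,0,0],0],[3.6,[0,0,0],0]]' 20;  python3 - <<'E'
from h import *
np.set_printoptions(precision=4,suppress=True)
s=sensors.state(); print(s['ee_pos'],s['contact_force'],s['moment'])
for n in ('scene',):
    f,k,im=held(s['ee_pos'],-.03,n,.01); print(n,f,k); save('h3.png',im,5,(240,230,350,340))
E
```

```text
t: 7.78
ee_pos: [0.6226, 0.1394, 0.045]
tcp_rot: [-3.141, -0.002, 3.117]
contact_force: [-0.8, -0.6, -0.6]
gripper_width: 0.425
finger_force: 0.0
[0.6226 0.1394 0.045 ] [-0.8259 -0.5887 -0.5953] [-0.0222 -0.0141  0.023 ]
scene (array([ 0.6216,  0.1375,  0.0638, -0.0037, -0.0608]), np.float64(0.7888704913634661)) 174
```

View pics/h3.png

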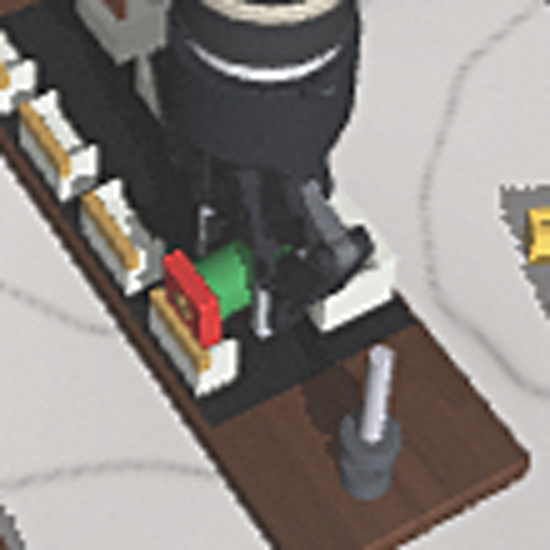

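```bash
python3 -m creep '[[2.5,[0,0,0.6],0],[2.5,[0,0,0.6],0],[2.5,[0,0,0.6],0],[2.5,[0,0,1.2],0],[2.5,[0.5,0,1.2],0]]' 20; python3 -m creep '[[2.5,[0,0,0],0],[2.5,[0,0,-0.6],0],[3.6,[0,0,-0.6],0],[3.6,[0,0,-1.2],0],[3.6,[0,0,-1.2],0]]' 20;  python3 - <<'E'
from h import *
np.set_printoptions(precision=4,suppress=True)
s=sensors.state(); print(s['ee_pos'],s['contact_force'],s['moment'])
for n in ('scene',):
    f,k,im=held(s['ee_pos'],-.03,n,.01); print(n,f,k); save('h4.png',im,5,(240,230,350,340))
E
```

```text
t: 8.45
ee_pos: [0.6289, 0.1396, 0.0592]
tcp_rot: [3.141, 0.001, 3.117]
contact_force: [0.4, -0.5, -1.7]
gripper_width: 0.316
finger_force: 22.7
t: 9.07
ee_pos: [0.6279, 0.1395, 0.0456]
tcp_rot: [-3.141, -0.001, 3.117]
contact_force: [-0.2, 0.4, 0.8]
gripper_width: 0.42
finger_force: 0.0
[0.6279 0.1395 0.0456] [-0.2418  0.3942  0.7912] [ 0.0026 -0.0187 -0.0096]
scene (array([ 0.625 ,  0.1376,  0.0567, -0.0083,  0.1675]), np.float64(0.6548324808471895)) 185
```

```bash
python3 -m creep '[[2.5,[0,0,0],0],[2.5,[0,0,0],0],[2.5,[-0.4,0,0],0],[2.5,[-0.8,0,0],0],[2.5,[-1.1,0,0],0]]' 22; python3 -m creep '[[2.5,[0,0,0],0],[2.5,[0,0,0],0]]';  python3 -m creep '[[2.5,[0,0,-0.3],0],[2.5,[0,0,-0.6],0],[2.5,[0,0,-0.9],0],[2.5,[0,0,-0.9],0]]'; python3 - <<'E'
from h import *
np.set_printoptions(precision=4,suppress=True)
s=sensors.state(); print(s['ee_pos'],s['contact_force'],s['moment'])
for n in ('scene',):
    f,k,im=held(s['ee_pos'],-.03,n,.01); print(n,f,k); save('h5.png',im,5,(240,230,350,340))
E
```

```text
t: 9.75
ee_pos: [0.6194, 0.1396, 0.047]
tcp_rot: [3.141, 0.005, 3.117]
contact_force: [6.5, 0.2, -1.5]
gripper_width: 0.317
finger_force: 23.1
t: 10.0
ee_pos: [0.6196, 0.1397, 0.0471]
tcp_rot: [3.141, 0.005, 3.117]
contact_force: [7.2, 0.4, -2.9]
gripper_width: 0.319
finger_force: 23.1
t: 10.5
ee_pos: [0.6208, 0.1396, 0.0452]
tcp_rot: [3.141, 0.01, 3.117]
contact_force: [-2.7, -0.9, 20.6]
gripper_width: 0.316
finger_force: 25.1
[0.6208 0.1396 0.0452] [-2.6894 -0.9203 20.5998] [-0.3709  0.71    0.0358]
scene (array([ 0.6173,  0.1382,  0.0559, -0.0349,  0.1522]), np.float64(0.6526761092309936)) 177
```

```bash
python3 -m creep '[[2.5,[0,0,0.7],0],[2.5,[0,0,0.8],0],[2.5,[-0.3,0,0.8],0],[2.5,[-0.7,0,0.8],0],[2.5,[-0.7,0,0.8],0]]'; python3 -m creep '[[2.5,[0,0,-0.3],0],[2.5,[0,0,-0.6],0],[2.5,[0,0,-0.9],0],[2.5,[0,0,-1.1],0],[2.5,[0,0,-1.1],0]]'; python3 - <<'E'
from h import *
np.set_printoptions(precision=4,suppress=True)
s=sensors.state(); print(s['ee_pos'],s['contact_force'],s['moment'])
for n in ('scene',):
    f,k,im=held(s['ee_pos'],-.03,n,.01); print(n,f,k); save('h6.png',im,5,(240,230,350,340))
E
```

```text
t: 11.18
ee_pos: [0.6147, 0.1397, 0.0474]
tcp_rot: [3.141, 0.01, 3.116]
contact_force: [8.6, -0.0, 1.2]
gripper_width: 0.316
finger_force: 23.3
t: 11.8
ee_pos: [0.6164, 0.1395, 0.0394]
tcp_rot: [3.141, 0.014, 3.116]
contact_force: [7.7, -0.9, 8.7]
gripper_width: 0.316
finger_force: 24.3
[0.6164 0.1395 0.0394] [ 7.7066 -0.8876  8.7245] [-0.1602 -1.4736 -0.0424]
scene (array([ 0.6146,  0.1378,  0.0513, -0.0271,  0.0124]), np.float64(0.5912612628778575)) 158
```

```bash
python3 -m creep '[[2.5,[0,0,0.2],0],[4,[0,0,0.2],0],[4,[0,0,0.2],0],[4,[0,0,0.2],0]]'; python3 -m creep '[[4,[0,0,2],0],[4,[0,0,5],0],[4.5,[-4,0,8],0],[6,[-10,0,8],0],[6,[-14,0,8],0]]'; python3 - <<'E'
from h import *
np.set_printoptions(precision=4,suppress=True)
s=sensors.state(); print(s['ee_pos'],s['contact_force'],s['moment'],s['tcp_rot'])
for n in ('scene','top'):
    im,d,P=cap(n); C=cloud(P,d)
    f,k,im=held([.6165,.14,.04],-.03,n,.01); print(n,f,k); 
    X=C[(C[...,0]>.5)&(C[...,0]<.69)&(abs(C[...,1])<.26)&(C[...,2]>.008)&(C[...,2]<.11)]
    X=X[abs(X[:,1]-.138)>.03]
    print('base',fit(base_sdf,X,(.614,.045,0,-.025)))
    for c,rc,y,*_ in cells(im,d,P):
        if np.isnan(y) or c[0]>.5: continue
        print('cell',fit(cell_sdf,(lambda Y:Y[Y[:,2]<.045])(near(C,c,.05,.005)),[c[0],c[1],.016,y]))
E
```

```text
t: 12.35
ee_pos: [0.6088, 0.1395, 0.035]
tcp_rot: [-3.141, -0.003, 3.117]
contact_force: [0.2, 0.5, 0.2]
gripper_width: 0.465
finger_force: 0.0
t: 12.98
ee_pos: [0.4677, 0.1395, 0.1161]
tcp_rot: [-3.142, -0.002, 3.117]
contact_force: [0.5, 0.5, 0.8]
gripper_width: 0.704
finger_force: 0.0
[0.4677 0.1395 0.1161] [0.4818 0.5014 0.8365] [ 0.0082 -0.025  -0.0327] [-3.1415 -0.0017  3.1171]
scene (array([ 0.6179,  0.1371,  0.0518, -0.0375,  0.0142]), np.float64(0.8364247376265853)) 284
base (array([ 0.6152,  0.044 ,  0.0021, -0.034 ]), np.float64(1.0230276396955666))
cell (array([ 0.4395, -0.3316,  0.018 , -0.1092]), np.float64(1.1231968222706197))
cell (array([ 0.4278, -0.2189,  0.0179,  0.4081]), np.float64(1.0046925412843573))
cell (array([ 0.4311, -0.0881,  0.0178,  0.3181]), np.float64(0.9990355276183879))
top (array([ 0.6157,  0.1383,  0.0509, -0.0162, -0.0064]), np.float64(1.1695166296891626)) 155
base (array([ 0.6138,  0.0437,  0.0013, -0.0298]), np.float64(1.7173964846357883))
cell (array([ 0.4376, -0.3302,  0.0171, -0.1194]), np.float64(1.3705331577473205))
cell (array([ 0.4306, -0.0869,  0.017 ,  0.3138]), np.float64(1.2407398222746158))
cell (array([ 0.4264, -0.2185,  0.017 ,  0.393 ]), np.float64(1.156856149138047))
```

```bash
python3 -m creep '[[6,[-1,-5.5,0],0.1],[6,[-2,-11,0],0.2],[6,[-3,-16.5,0],0.3],[6,[-3.9,-22.6,0],0.343],[6,[-3.9,-22.6,0],0.343]]' 25; python3 -m creep '[[6,[0,0,0],0],[6,[0,0,-6],0],[6,[0,0,-9],0],[6,[0,0,-11],0],[6,[0,0,-11],0]]'; python3 -m creep '[[2.5,[0,0,0],0],[2.5,[0,0,0],0],[2.5,[0,0,0],0],[2.5,[0,0,0],0],[2.5,[0,0,0],0]]' 25; python3 -m creep '[[2.5,[0,0,3],0],[2.5,[0,0,8],0],[2.5,[0,0,8],0]]'
```

```text
t: 13.8
ee_pos: [0.4322, -0.0911, 0.1167]
tcp_rot: [-3.14, 0.001, -2.832]
contact_force: [0.5, 1.5, 0.5]
gripper_width: 0.703
finger_force: 0.0
t: 14.42
ee_pos: [0.43, -0.0841, 0.0044]
tcp_rot: [3.138, -0.004, -2.82]
contact_force: [-0.6, -0.1, 1.4]
gripper_width: 0.705
finger_force: 0.0
t: 15.05
ee_pos: [0.433, -0.0866, 0.008]
tcp_rot: [-3.141, 0.003, -2.823]
contact_force: [-0.8, 2.3, 6.2]
gripper_width: 0.316
finger_force: 25.3
t: 15.42
ee_pos: [0.4345, -0.088, 0.0906]
tcp_rot: [-3.136, 0.006, -2.824]
contact_force: [1.0, 0.1, -1.3]
gripper_width: 0.317
finger_force: 25.2
```

```bash
python3 -m creep '[[2.5,[4,3.5,0],-0.08],[2.5,[8,7,0],-0.16],[2.5,[12,10.5,0],-0.25],[2.5,[16,14,0],-0.3],[2.5,[19.2,16.4,0],-0.35]]'; python3 -m creep '[[2.5,[0,0,0],0],[2.5,[0,0,-1.2],0],[2.5,[0,0,-2.4],0],[2.5,[0,0,-3.3],0],[2.5,[0,0,-3.3],0]]';python3 - <<'E'
from h import *
np.set_printoptions(precision=4,suppress=True)
s=sensors.state(); print(s['ee_pos'],s['contact_force'],s['moment'])
f,k,im=held(s['ee_pos'],-.03,'scene',.01); print(f,k)
E
```

```text
t: 16.05
ee_pos: [0.6236, 0.0789, 0.0839]
tcp_rot: [-3.141, -0.003, 3.109]
contact_force: [0.5, -0.6, -1.1]
gripper_width: 0.315
finger_force: 25.1
t: 16.68
ee_pos: [0.6233, 0.0766, 0.0545]
tcp_rot: [-3.141, 0.001, 3.109]
contact_force: [-0.7, -0.2, 4.0]
gripper_width: 0.316
finger_force: 25.7
[0.6233 0.0766 0.0545] [-0.689  -0.1864  4.0136] [-0.1259  0.3219 -0.018 ]
(array([ 0.6202,  0.0799,  0.0624, -0.1873, -0.0195]), np.float64(1.1730209039101562)) 166
```

```bash
sed -i 's/    X=C\[m\]; return fit(cell/    m\&=abs(C[...,1]-tcp[1])<.027\n    X=C[m]; return fit(cell/' h.py; python3 - <<'E'
from h import *
np.set_printoptions(precision=4,suppress=True)
s=sensors.state()
f,k,im=held(s['ee_pos'],-.03,'scene',.01); print(f,k)
save('h7.png',im,5,(220,200,350,320))
E
```

```text
(array([ 0.6205,  0.0746,  0.0642, -0.0292, -0.0686]), np.float64(0.6458245190265124)) 143
```

```bash
python3 -m creep '[[2.5,[0,0,0.5],0],[2.5,[0.3,0.03,0.5],0],[2.5,[0.3,0.03,0],0],[3.6,[0.3,0.03,0],0],[3.6,[0.3,0.03,-0.6],0]]'; python3 -m creep '[[3.6,[0,0,0],0],[3.6,[0,0,0],0]]'; python3 - <<'E'
from h import *
np.set_printoptions(precision=4,suppress=True)
s=sensors.state(); print(s['ee_pos'],s['contact_force'],s['gripper_width'])
f,k,im=held(s['ee_pos'],-.03,'scene',.01); print(f,k)
E
```

```text
t: 17.4
ee_pos: [0.627, 0.0779, 0.0475]
tcp_rot: [3.142, 0.001, 3.11]
contact_force: [-0.3, -0.3, 0.8]
gripper_width: 0.422
finger_force: 0.0
t: 17.65
ee_pos: [0.6264, 0.0779, 0.0472]
tcp_rot: [3.142, -0.0, 3.11]
contact_force: [-0.1, -0.6, -0.5]
gripper_width: 0.421
finger_force: 0.0
[0.6264 0.0779 0.0472] [-0.1015 -0.581  -0.5242] 0.4208262651301565
(array([ 0.6212,  0.0762,  0.0565, -0.0325,  0.1731]), np.float64(0.6686393725636869)) 157
```

```bash
python3 -m creep '[[2.5,[0,0,0],0],[2.5,[0,0,0],0],[2.5,[-0.5,0,0],0],[2.5,[-1.1,0,0],0],[2.5,[-1.7,0,0],0]]' 22; python3 -m creep '[[2.5,[0,0,0],0],[2.5,[0,0,-0.3],0],[2.5,[0,0,-0.8],0],[2.5,[0,0,-1.25],0],[2.5,[0,0,-1.25],0]]'; python3 - <<'E'
from h import *
np.set_printoptions(precision=4,suppress=True)
s=sensors.state(); print(s['ee_pos'],s['contact_force'])
f,k,im=held(s['ee_pos'],-.03,'scene',.01); print(f,k)
E
```

```text
t: 18.32
ee_pos: [0.6134, 0.0781, 0.0487]
tcp_rot: [3.14, 0.01, 3.11]
contact_force: [10.8, 1.7, -2.8]
gripper_width: 0.315
finger_force: 23.1
t: 18.95
ee_pos: [0.6159, 0.0781, 0.0405]
tcp_rot: [3.14, 0.015, 3.11]
contact_force: [7.5, -1.0, 8.4]
gripper_width: 0.317
finger_force: 24.3
[0.6159 0.0781 0.0405] [ 7.4594 -0.9813  8.4187]
(array([ 0.6123,  0.0761,  0.0509, -0.0338,  0.0256]), np.float64(0.7940381971512384)) 131
```

```bash
python3 -m creep '[[2.5,[0,0,-0.2],0],[2.5,[0,0,0.2],0],[4,[0,0,0.2],0],[4,[0,0,0.2],0],[4,[0,0,0.2],0]]'; python3 -m creep '[[4,[0,0,2],0],[4,[0,0,5],0],[4.5,[-4,0,8],0],[6,[-10,0,8],0],[6,[-14,0,8],0]]'; python3 -m creep '[[6,[-1,-5.5,0],0.1],[6,[-2,-11,0],0.2],[6,[-3,-16.5,0],0.3],[6,[-3.6,-22,0],0.4],[6,[-4.3,-27,0],0.432]]'; python3 - <<'E'
from h import *
np.set_printoptions(precision=4,suppress=True)
s=sensors.state(); print(s['ee_pos'],s['tcp_rot'])
f,k,im=held([.6162,.077,.04],-.03,'scene',.01); print(f,k)
d=cams.capture('scene')[1];C=cloud(cams.camera_params('scene'),d)
for c,y in (([.4278,-.2189],.4),([.4395,-.3316],-.11)): print('cell',fit(cell_sdf,(lambda Y:Y[Y[:,2]<.045])(near(C,c,.05,.005)),[c[0],c[1],.016,y]))
E
```

```text
t: 19.62
ee_pos: [0.608, 0.0778, 0.0356]
tcp_rot: [-3.141, -0.003, 3.11]
contact_force: [0.4, -0.4, -0.4]
gripper_width: 0.469
finger_force: 0.0
t: 20.25
ee_pos: [0.4668, 0.0778, 0.1165]
tcp_rot: [-3.141, -0.002, 3.11]
contact_force: [-0.2, 1.2, -0.0]
gripper_width: 0.703
finger_force: 0.0
t: 20.88
ee_pos: [0.4254, -0.1936, 0.1163]
tcp_rot: [3.141, -0.0, -2.74]
contact_force: [0.4, -0.1, -0.5]
gripper_width: 0.703
finger_force: 0.0
[ 0.4254 -0.1936  0.1163] [ 3.1408 -0.0004 -2.7404]
(array([ 0.6169,  0.0761,  0.0524, -0.0274,  0.0157]), np.float64(0.8438654973508819)) 269
cell (array([ 0.4278, -0.2193,  0.0178,  0.4003]), np.float64(0.9886779761995563))
cell (array([ 0.4394, -0.3318,  0.0178, -0.102 ]), np.float64(1.1087909288239919))
```

```bash
python3 -m creep '[[6,[0,-2.5,0],0],[6,[0,-2.5,-3],0],[6,[0,-2.5,-8],0],[6,[0,-2.5,-10.9],0],[6,[0,-2.5,-10.9],0]]'; python3 -m creep '[[2.5,[0,0,0],0],[2.5,[0,0,0],0],[2.5,[0,0,0],0],[2.5,[0,0,0],0],[2.5,[0,0,0],0]]' 25; python3 -m creep '[[2.5,[0,0,3],0],[2.5,[0,0,8],0],[2.5,[0,0,8],0]]'; python3 -m creep '[[2.5,[4,4.6,0],-0.1],[2.5,[8,9.2,0],-0.2],[2.5,[12,13.9,0],-0.3],[2.5,[16,18.5,0],-0.4],[2.5,[19.7,23.2,0],-0.432]]'; python3 -m creep '[[2.5,[0,0,0],0],[2.5,[0,0,0],0],[2.5,[0,0,-1.2],0],[2.5,[0,0,-2.5],0],[2.5,[0,0,-2.5],0]]';python3 - <<'E'
from h import *
np.set_printoptions(precision=4,suppress=True)
s=sensors.state(); print(s['ee_pos'],s['contact_force'],s['moment'])
f,k,im=held(s['ee_pos'],-.03,'scene',.01); print(f,k)
E
```

```text
t: 21.6
ee_pos: [0.4234, -0.2143, 0.0044]
tcp_rot: [3.134, -0.004, -2.741]
contact_force: [0.5, 0.5, 0.4]
gripper_width: 0.703
finger_force: 0.0
t: 22.22
ee_pos: [0.428, -0.2181, 0.01]
tcp_rot: [-3.138, 0.002, -2.741]
contact_force: [-0.2, 0.6, 6.5]
gripper_width: 0.316
finger_force: 25.3
t: 22.6
ee_pos: [0.4295, -0.2194, 0.0927]
tcp_rot: [-3.133, 0.005, -2.741]
contact_force: [0.6, -0.4, -1.1]
gripper_width: 0.317
finger_force: 25.1
t: 23.22
ee_pos: [0.6238, 0.0164, 0.0861]
tcp_rot: [-3.141, -0.002, 3.108]
contact_force: [0.5, -0.3, -0.6]
gripper_width: 0.311
finger_force: 25.0
t: 23.85
ee_pos: [0.6212, 0.0141, 0.0604]
tcp_rot: [3.141, -0.004, 3.108]
contact_force: [-0.1, -0.0, -1.1]
gripper_width: 0.319
finger_force: 25.1
[0.6212 0.0141 0.0604] [-0.0948 -0.0058 -1.1486] [ 0.0083 -0.003   0.0284]
(array([ 0.6204,  0.0121,  0.0678, -0.04  ,  0.0137]), np.float64(0.7639324249793713)) 143
```

```bash
python3 -m creep '[[2.5,[0,0.08,-0.4],0],[2.5,[0,0.08,-0.6],0],[3.6,[0,0.08,-0.6],0],[3.6,[0,0.08,-1.5],0],[3.6,[0,0.08,-1.6],0]]'; python3 -m creep '[[3.6,[0,0,0],0],[3.6,[0,0,0],0]]'; python3 - <<'E'
from h import *
np.set_printoptions(precision=4,suppress=True)
s=sensors.state(); print(s['ee_pos'],s['contact_force'],s['gripper_width'])
f,k,im=held(s['ee_pos'],-.03,'scene',.01); print(f,k)
E
```

```text
t: 24.52
ee_pos: [0.6228, 0.0157, 0.0458]
tcp_rot: [3.142, -0.002, 3.11]
contact_force: [-0.2, 0.2, -0.0]
gripper_width: 0.424
finger_force: 0.0
t: 24.78
ee_pos: [0.6235, 0.0156, 0.0469]
tcp_rot: [-3.142, 0.0, 3.11]
contact_force: [0.1, 0.3, 1.2]
gripper_width: 0.422
finger_force: 0.0
[0.6235 0.0156 0.0469] [0.1341 0.3062 1.2265] 0.42212939172467157
(array([ 0.6212,  0.0143,  0.0562, -0.0419,  0.1934]), np.float64(0.5810933873023373)) 148
```

```bash
python3 -m creep '[[2.5,[0,0,0],0],[2.5,[0,0,0],0],[2.5,[-0.6,0,0],0],[2.5,[-1.3,0,0],0],[2.5,[-1.9,0,0],0]]' 22; python3 -m creep '[[2.5,[0,0,0],0],[2.5,[0,0,-0.3],0],[2.5,[0,0,-0.8],0],[2.5,[0,0,-1.3],0],[2.5,[0,0,-1.3],0]]'; python3 - <<'E'
from h import *
np.set_printoptions(precision=4,suppress=True)
s=sensors.state(); print(s['ee_pos'],s['contact_force'])
f,k,im=held(s['ee_pos'],-.03,'scene',.01); print(f,k)
E
```

```text
t: 25.45
ee_pos: [0.6084, 0.0159, 0.0482]
tcp_rot: [3.14, 0.01, 3.11]
contact_force: [9.2, 1.3, -2.5]
gripper_width: 0.319
finger_force: 22.9
t: 26.08
ee_pos: [0.6109, 0.0158, 0.04]
tcp_rot: [3.141, 0.016, 3.11]
contact_force: [5.3, 0.5, 10.1]
gripper_width: 0.323
finger_force: 24.5
[0.6109 0.0158 0.04  ] [ 5.2977  0.5193 10.0539]
(array([ 0.61  ,  0.0141,  0.0516, -0.0403,  0.0143]), np.float64(0.7571952070573352)) 127
```

```bash
python3 -m creep '[[2.5,[0,0,-0.2],0],[2.5,[0,0,0.2],0],[4,[0,0,0.2],0],[4,[0,0,0.2],0],[4,[0,0,0.2],0]]'; python3 -m creep '[[4,[0,0,2],0],[4,[0,0,5],0],[4.5,[-4,0,8],0],[6,[-10,0,8],0],[6,[-14,0,8],0]]'; python3 -m creep '[[6,[-1,-6,0],0],[6,[-2,-12,0],0],[6,[-2.6,-18,0],-0.03],[6,[-2.6,-24,0],-0.07],[6,[-2.6,-30,0],-0.07]]'; python3 - <<'E'
from h import *
np.set_printoptions(precision=4,suppress=True)
s=sensors.state(); print(s['ee_pos'],s['tcp_rot'])
for y in (.0149,.077,.139):
  f,k,im=held([.615,y,.04],-.03,'scene',.01); print(f,k)
d=cams.capture('scene')[1];C=cloud(cams.camera_params('scene'),d)
for c,y in (([.4395,-.3316],-.11),): print('cell',fit(cell_sdf,(lambda Y:Y[Y[:,2]<.045])(near(C,c,.05,.005)),[c[0],c[1],.016,y]))
E
```

```text
t: 26.75
ee_pos: [0.6029, 0.0157, 0.0345]
tcp_rot: [3.142, -0.003, 3.11]
contact_force: [-0.4, -0.6, -0.8]
gripper_width: 0.467
finger_force: 0.0
t: 27.38
ee_pos: [0.4618, 0.0157, 0.1154]
tcp_rot: [3.142, -0.002, 3.11]
contact_force: [0.2, 0.3, 0.2]
gripper_width: 0.706
finger_force: 0.0
t: 28.0
ee_pos: [0.4375, -0.2859, 0.1152]
tcp_rot: [3.141, -0.001, 3.039]
contact_force: [1.0, 1.0, 0.5]
gripper_width: 0.707
finger_force: 0.0
[ 0.4375 -0.2859  0.1152] [ 3.1407 -0.0008  3.0392]
(array([ 0.6145,  0.0137,  0.0522, -0.025 ,  0.0115]), np.float64(0.8691018390597146)) 259
(array([ 0.6155,  0.076 ,  0.0523, -0.0183,  0.0061]), np.float64(0.8411122075096845)) 267
(array([ 0.6181,  0.1371,  0.0517, -0.0271,  0.0111]), np.float64(0.7045484789986283)) 290
cell (array([ 0.4397, -0.3314,  0.018 , -0.1093]), np.float64(1.3193383503345493))
```

```bash
python3 -m creep '[[6,[0,-4.5,0],0],[6,[0,-4.5,-3],0],[6,[0,-4.5,-8],0],[6,[0,-4.5,-10.9],0],[6,[0,-4.5,-10.9],0]]'; python3 -m creep '[[2.5,[0,0,0],0],[2.5,[0,0,0],0],[2.5,[0,0,0],0],[2.5,[0,0,0],0],[2.5,[0,0,0],0]]' 25; python3 -m creep '[[2.5,[0,0,3],0],[2.5,[0,0,8],0],[2.5,[0,0,8],0]]'; python3 -m creep '[[2.5,[4,5.7,0],0.02],[2.5,[8,11.4,0],0.04],[2.5,[12,17,0],0.07],[2.5,[16,22.7,0],0.07],[2.5,[18.2,28.3,0],0.07]]'; python3 -m creep '[[2.5,[0,0,0],0],[2.5,[0,0,0],0],[2.5,[0,0,-1.2],0],[2.5,[0,0,-2.5],0],[2.5,[0,0,-2.5],0]]';python3 - <<'E'
from h import *
np.set_printoptions(precision=4,suppress=True)
s=sensors.state(); print(s['ee_pos'],s['contact_force'],s['moment'])
f,k,im=held(s['ee_pos'],-.03,'scene',.01); print(f,k)
E
```

```text
t: 28.82
ee_pos: [0.4361, -0.3252, 0.0033]
tcp_rot: [3.136, -0.007, 3.042]
contact_force: [-0.8, -0.4, -0.5]
gripper_width: 0.702
finger_force: 0.0
t: 29.45
ee_pos: [0.44, -0.3304, 0.0093]
tcp_rot: [-3.14, 0.004, 3.04]
contact_force: [0.6, 0.7, 5.1]
gripper_width: 0.319
finger_force: 25.2
t: 29.82
ee_pos: [0.4413, -0.3324, 0.0925]
tcp_rot: [-3.135, 0.008, 3.04]
contact_force: [0.1, -0.5, 0.6]
gripper_width: 0.312
finger_force: 24.9
t: 30.45
ee_pos: [0.6165, -0.0796, 0.0929]
tcp_rot: [-3.122, 0.016, 3.099]
contact_force: [0.8, 2.7, -2.2]
gripper_width: 0.301
finger_force: 40.5
t: 31.08
ee_pos: [0.6103, -0.0694, 0.0599]
tcp_rot: [3.141, 0.002, 3.109]
contact_force: [5.4, -0.4, -3.0]
gripper_width: 0.304
finger_force: 35.2
[ 0.6103 -0.0694  0.0599] [ 5.3884 -0.431  -2.9616] [-0.014  -1.1885  0.0654]
(array([ 0.6199, -0.0718,  0.0616, -0.0128,  0.2297]), np.float64(1.0669999208291352)) 158
```

```bash
python3 -m creep '[[2.5,[0,0,1.5],0],[2.5,[0,0,3],0],[2.5,[0,0,4],0]]'; python3 - <<'E'
from h import *
np.set_printoptions(precision=4,suppress=True)
s=sensors.state(); print(s['ee_pos'],s['contact_force'],s['moment'])
f,k,im=held(s['ee_pos'],-.03,'scene',.01); print(f,k)
save('h8.png',im,4,(200,150,350,300))
E
```

```text
t: 31.5
ee_pos: [0.6095, -0.069, 0.1032]
tcp_rot: [-3.141, 0.0, 3.11]
contact_force: [0.3, 0.1, -0.8]
gripper_width: 0.306
finger_force: 35.2
[ 0.6095 -0.069   0.1032] [ 0.3312  0.1208 -0.8403] [ 0.0133 -0.0022 -0.0398]
(array([ 0.6185, -0.0724,  0.1043,  0.0019,  0.2149]), np.float64(1.0323268698334485)) 164
```

View pics/h8.png

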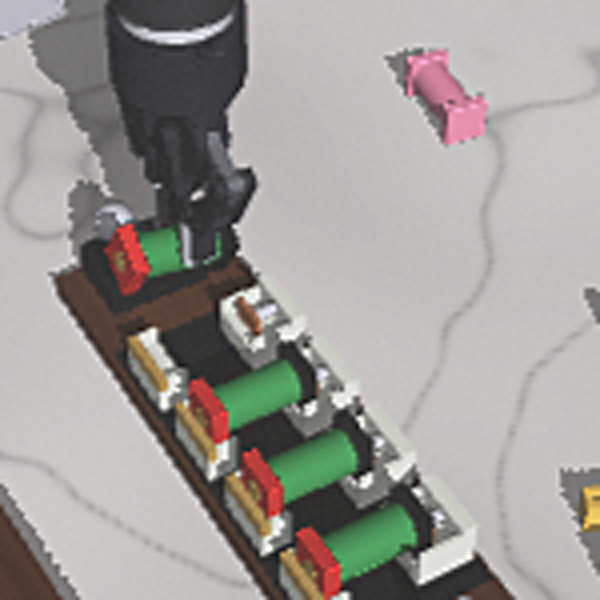

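```bash
python3 -m creep '[[2.5,[0,1.2,0],0],[2.5,[0,2.3,0],0],[2.5,[0,2.3,-1.5],0],[2.5,[0,2.3,-1.5],0],[2.5,[0,2.3,-1.5],0]]'; python3 - <<'E'
from h import *
np.set_printoptions(precision=4,suppress=True)
s=sensors.state(); print(s['ee_pos'],s['contact_force'],s['moment'])
f,k,im=held(s['ee_pos'],-.03,'scene',.01); print(f,k)
C=cloud(cams.camera_params('scene'),cams.capture('scene')[1])
X=C[(abs(C[...,0]-.6)<.06)&(abs(C[...,1]+.139)<.03)&(C[...,2]>.062)&(C[...,2]<.1)]; print('ball',X.mean(0),X.max(0),X.min(0),len(X))
E
```

```text
t: 32.17
ee_pos: [0.609, -0.0458, 0.0858]
tcp_rot: [3.141, -0.002, 3.11]
contact_force: [-0.5, -0.5, -1.2]
gripper_width: 0.301
finger_force: 35.3
[ 0.609  -0.0458  0.0858] [-0.5492 -0.4628 -1.2085] [-0.0315 -0.0563 -0.018 ]
(array([ 0.6177, -0.0491,  0.0874,  0.0254,  0.1952]), np.float64(1.1081108894189506)) 168
ball [ 0.626  -0.1347  0.0805] [ 0.6361 -0.1256  0.0884] [ 0.613  -0.1477  0.0621] 83
```

```bash
python3 -m creep '[[2.5,[0,0,-1],0],[2.5,[0,0,-2],0],[2.5,[0,0,-2.6],0],[2.5,[0,0,-2.6],0]]'; python3 - <<'E'
from h import *
np.set_printoptions(precision=4,suppress=True)
s=sensors.state(); print(s['ee_pos'],s['contact_force'],s['moment'])
f,k,im=held(s['ee_pos'],-.03,'scene',.01); print(f,k)
save('h9.png',im,5,(210,180,330,290))
E
```

```text
t: 32.78
ee_pos: [0.6091, -0.0457, 0.0602]
tcp_rot: [3.141, -0.001, 3.11]
contact_force: [-0.3, 0.0, 0.4]
gripper_width: 0.3
finger_force: 35.3
[ 0.6091 -0.0457  0.0602] [-0.2733  0.0176  0.3552] [0.0063 0.0748 0.0496]
(array([ 0.6178, -0.0483,  0.0618, -0.0315,  0.1806]), np.float64(0.9421659728301307)) 161
```

```bash
python3 -m creep '[[2.5,[0,0,-0.2],0],[3.6,[0,0,-0.2],0],[3.7,[0,0,-0.2],0],[3.7,[0.5,0,-0.8],0],[3.7,[0.9,0,-1.3],0]]' 25; python3 -m creep '[[3.7,[0,0,0],0],[3.7,[0,0,0],0]]'; python3 - <<'E'
from h import *
np.set_printoptions(precision=4,suppress=True)
s=sensors.state(); print(s['ee_pos'],s['contact_force'],s['moment'],s['gripper_width'])
f,k,im=held(s['ee_pos'],-.03,'scene',.01); print(f,k)
E
```

```text
t: 33.45
ee_pos: [0.619, -0.0458, 0.0473]
tcp_rot: [3.142, 0.0, 3.11]
contact_force: [-0.0, 0.4, 0.3]
gripper_width: 0.436
finger_force: 0.0
t: 33.7
ee_pos: [0.6185, -0.0457, 0.0475]
tcp_rot: [3.142, -0.001, 3.11]
contact_force: [-0.1, -0.3, -0.1]
gripper_width: 0.435
finger_force: 0.0
[ 0.6185 -0.0457  0.0475] [-0.108  -0.2547 -0.0625] [-0.0157 -0.0174 -0.0339] 0.43479032239056414
(array([ 0.6181, -0.0468,  0.0594, -0.0319,  0.3079]), np.float64(1.1380431565502076)) 146
```

```bash
python3 - <<'E'
from h import *
im,d,P=cap('scene'); save('h10.png',im,5,(210,180,330,290))
E
```

```text
(no output)
```

View pics/h10.png

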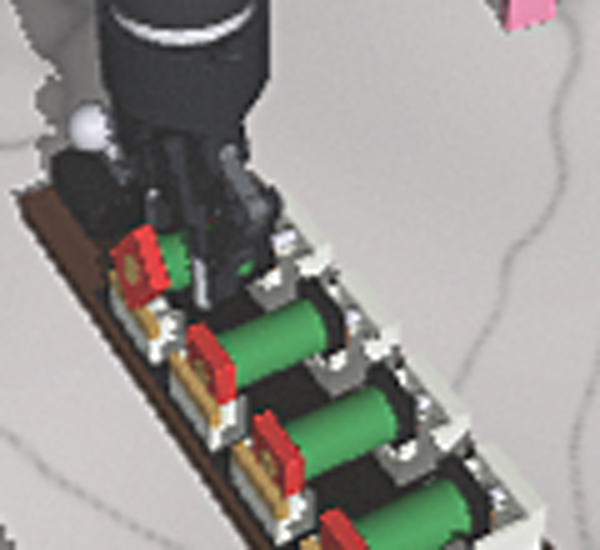

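```bash
python3 -m creep '[[2.5,[0,0,0],0],[2.5,[0,0,0],0],[2.5,[0,0,0],0],[2.5,[0,0,3],0],[2.5,[0,0,6],0]]' 25; python3 -m creep '[[2.5,[-5,-1,0],0],[2.5,[-10,-2,0],0],[2.5,[-15,-3,0],0],[2.5,[-17.8,-4,0],0],[2.5,[-17.8,-4,0],0]]'; python3 -m creep '[[2.5,[0,0,-4],0],[2.5,[0,0,-7],0],[2.5,[0,0,-8.6],0],[2.5,[0,0,-8.6],0],[5.5,[0,0,-8.6],0]]'; python3 -m creep '[[6,[0,0,0],0],[6,[0,0,3],0],[6,[-2,0,8],0],[6,[-9,0,12],0],[6,[-9,0,12],0]]';  python3 - <<'E'
from h import *
np.set_printoptions(precision=4,suppress=True)
s=sensors.state(); print(s['ee_pos'],s['contact_force'],s['moment'],s['gripper_width'])
for n in('scene','top'):
  im,d,P=cap(n);C=cloud(P,d)
  for c,rc,y,*_ in cells(im,d,P):
    if np.isnan(y) or c[0]>.55: continue
    print('cell',fit(cell_sdf,(lambda Y:Y[Y[:,2]<.045])(near(C,c,.05,.005)),[c[0],c[1],.016,y]))
  if n=='scene': save('h11.png',im,3,(200,120,400,320))
E
```

```text
t: 34.42
ee_pos: [0.6177, -0.0458, 0.1073]
tcp_rot: [3.142, -0.003, 3.11]
contact_force: [-0.5, -0.6, -0.9]
gripper_width: 0.315
finger_force: 25.6
t: 35.05
ee_pos: [0.4386, -0.086, 0.1073]
tcp_rot: [3.142, -0.001, 3.108]
contact_force: [0.6, -0.2, -1.5]
gripper_width: 0.318
finger_force: 25.6
t: 35.67
ee_pos: [0.4419, -0.0861, 0.0231]
tcp_rot: [-3.141, 0.002, 3.11]
contact_force: [0.1, -0.5, 1.7]
gripper_width: 0.519
finger_force: 0.0
t: 36.3
ee_pos: [0.3506, -0.0864, 0.1457]
tcp_rot: [-3.139, 0.006, 3.109]
contact_force: [0.6, -0.0, 0.3]
gripper_width: 0.699
finger_force: 0.0
[ 0.3506 -0.0864  0.1457] [ 0.5801 -0.0086  0.3389] [ 0.0581 -0.0021 -0.014 ] 0.6985176222216749
cell (array([ 0.4481, -0.0967,  0.0177, -0.0093]), np.float64(0.7548689278223594))
cell (array([ 0.4468, -0.0952,  0.0167,  0.013 ]), np.float64(1.4932848290372331))
```

View pics/h11.png

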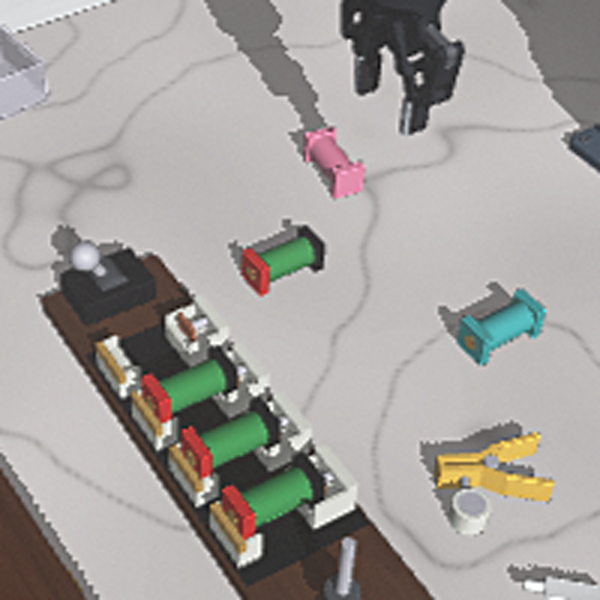

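```bash
python3 -m creep '[[6,[5,-0.9,0],0.03],[6,[9.7,-0.9,-3],0.03],[6,[9.7,-0.9,-7],0.03],[6,[9.7,-0.9,-11],0.03],[6,[9.7,-0.9,-13.4],0.03]]'; python3 -m creep '[[6,[0,0,0],0],[2.5,[0,0,0],0],[2.5,[0,0,0],0],[2.5,[0,0,0],0],[2.5,[0,0,0],0]]' 25; python3 -m creep '[[2.5,[0,0,0],0],[2.5,[0,0,3],0],[2.5,[0,0,8],0],[2.5,[0,0,8],0]]'; python3 -m creep '[[2.5,[5,1.2,0],-0.01],[2.5,[10,2.4,0],-0.02],[2.5,[14,3.6,0],-0.03],[2.5,[17.4,4.8,0],-0.032],[2.5,[17.4,4.8,0],-0.032]]'; python3 -m creep '[[2.5,[0,0,0],0],[2.5,[0,0,-1.2],0],[2.5,[0,0,-2.5],0],[2.5,[0,0,-2.5],0]]';python3 - <<'E'
from h import *
np.set_printoptions(precision=4,suppress=True)
s=sensors.state(); print(s['ee_pos'],s['contact_force'],s['moment'])
f,k,im=held(s['ee_pos'],-.03,'scene',.01); print(f,k)
E
```

```text
t: 37.02
ee_pos: [0.4467, -0.094, 0.0047]
tcp_rot: [3.14, -0.003, 3.14]
contact_force: [-0.3, -0.0, 0.4]
gripper_width: 0.706
finger_force: 0.0
t: 37.65
ee_pos: [0.4494, -0.0953, 0.0097]
tcp_rot: [-3.14, 0.004, 3.14]
contact_force: [0.9, -0.0, 5.6]
gripper_width: 0.32
finger_force: 25.2
t: 38.15
ee_pos: [0.4507, -0.096, 0.0921]
tcp_rot: [-3.139, 0.008, 3.14]
contact_force: [0.4, -0.0, -1.2]
gripper_width: 0.316
finger_force: 25.0
t: 38.78
ee_pos: [0.6221, -0.0457, 0.0849]
tcp_rot: [3.141, -0.003, 3.11]
contact_force: [-0.9, 0.6, -0.5]
gripper_width: 0.316
finger_force: 24.9
t: 39.28
ee_pos: [0.6194, -0.0467, 0.0604]
tcp_rot: [3.141, -0.004, 3.107]
contact_force: [-0.2, -0.1, -1.9]
gripper_width: 0.316
finger_force: 24.9
[ 0.6194 -0.0467  0.0604] [-0.1626 -0.115  -1.933 ] [-0.0436  0.0325 -0.0502]
(array([ 0.6182, -0.0487,  0.0695, -0.0413, -0.0522]), np.float64(0.6371962915562857)) 127
```

Cell scene x0 ≈ +6, y right. Drop and tilt.

```bash
python3 -m creep '[[2.5,[0.1,0,-0.4],0],[2.5,[0.1,0,-0.6],0],[3.6,[0.1,0,-0.6],0],[3.6,[0.1,0,-1.4],0],[3.6,[0.1,0,-1.5],0]]'; python3 -m creep '[[3.6,[0,0,0],0],[3.6,[0,0,0],0]]'; python3 - <<'E'
from h import *
np.set_printoptions(precision=4,suppress=True)
s=sensors.state(); print(s['ee_pos'],s['contact_force'],s['gripper_width'])
f,k,im=held(s['ee_pos'],-.03,'scene',.01); print(f,k)
E
```

```text
t: 39.95
ee_pos: [0.6221, -0.0466, 0.0469]
tcp_rot: [3.141, -0.001, 3.108]
contact_force: [-0.3, -0.2, -0.3]
gripper_width: 0.424
finger_force: 0.0
t: 40.2
ee_pos: [0.6228, -0.0468, 0.048]
tcp_rot: [-3.142, 0.0, 3.108]
contact_force: [-0.6, -0.8, 0.1]
gripper_width: 0.422
finger_force: 0.0
[ 0.6228 -0.0468  0.048 ] [-0.5692 -0.7513  0.0702] 0.4217296952010541
(array([ 0.6185, -0.048 ,  0.0569, -0.0601,  0.1708]), np.float64(0.7084141142700631)) 127
```

```bash
python3 -m creep '[[2.5,[0,0,0],0],[2.5,[0,0,0],0],[2.5,[-0.6,0,0],0],[2.5,[-1.2,0,0],0],[2.5,[-1.8,0,0],0]]' 22; python3 -m creep '[[2.5,[0,0,0],0],[2.5,[0,0,-0.3],0],[2.5,[0,0,-0.8],0],[2.5,[0,0,-1.3],0],[2.5,[0,0,-1.4],0]]'; python3 - <<'E'
from h import *
np.set_printoptions(precision=4,suppress=True)
s=sensors.state(); print(s['ee_pos'],s['contact_force'])
f,k,im=held(s['ee_pos'],-.03,'scene',.01); print(f,k)
E
```

```text
t: 40.88
ee_pos: [0.6084, -0.0465, 0.0492]
tcp_rot: [3.14, 0.009, 3.108]
contact_force: [8.7, 1.0, -1.6]
gripper_width: 0.323
finger_force: 22.4
t: 41.5
ee_pos: [0.6106, -0.0464, 0.0407]
tcp_rot: [3.141, 0.015, 3.108]
contact_force: [2.2, 3.3, 18.1]
gripper_width: 0.321
finger_force: 24.1
[ 0.6106 -0.0464  0.0407] [ 2.1613  3.3227 18.0649]
(array([ 0.6076, -0.0484,  0.0508, -0.0425,  0.029 ]), np.float64(0.9040488622298206)) 118
```

```bash
python3 -m creep '[[2.5,[0,0,-0.2],0],[2.5,[0,0,0.2],0],[4,[0,0,0.2],0],[4,[0,0,0.2],0],[4,[0,0,0.2],0]]'; python3 -m creep '[[4,[0,0,2],0],[4,[0,0,5],0],[2,[0,0,8],0],[0,[3,-4.5,8],0],[0,[5.8,-9,8],0]]'; python3 -m creep '[[0,[0,0,0],0],[0,[0,0,0],0],[0,[0,0,-2.5],0],[0,[0,0,-5],0],[0,[0,0,-5],0]]'; python3 -m creep '[[0,[-1.5,0,0],0],[0,[-3,0,0],0],[0,[-4.2,0,0],0],[0,[-5.2,0,0],0],[0,[-5.2,0,0],0]]'; python3 -m creep '[[0,[1,0,0],0],[0,[1,0,3],0],[0,[-3,0,6],0],[0,[-9,0,9],0],[0,[-14,0,9],0]]'; python3 - <<'E'
from h import *
np.set_printoptions(precision=4,suppress=True)
s=sensors.state(); print(s['ee_pos'])
for n in('scene',):
  im,d,P=cap(n);C=cloud(P,d)
  for y in (-.047,.0149,.077,.139):
    f,k,_=held([.615,y,.04],-.03,'scene',.01); print(f,k)
  X=C[(abs(C[...,0]-.6)<.06)&(abs(C[...,1]+.139)<.03)&(C[...,2]>.062)&(C[...,2]<.1)]; print('ball',X.mean(0),len(X))
  save('h12.png',im,3,(180,130,380,330))
  for l in('lamp','lamp_bite'): print(l,[(atz(P,r['point'],.011 if 'b' in l else 0),r['conf']) for r in spotter.place_of(n,l)[:2]])
E
```

```text
t: 42.18
ee_pos: [0.603, -0.0467, 0.0344]
tcp_rot: [3.141, -0.003, 3.108]
contact_force: [0.0, 0.1, -0.1]
gripper_width: 0.469
finger_force: 0.0
t: 42.8
ee_pos: [0.6632, -0.1372, 0.116]
tcp_rot: [-3.141, 0.0, 3.109]
contact_force: [0.1, -0.3, 0.1]
gripper_width: -0.001
finger_force: 0.0
t: 43.42
ee_pos: [0.6597, -0.1346, 0.0629]
tcp_rot: [3.14, -0.006, 3.109]
contact_force: [-1.4, 0.0, -0.3]
gripper_width: 0.002
finger_force: 0.0
t: 44.05
ee_pos: [0.6103, -0.1365, 0.0669]
tcp_rot: [-3.141, 0.001, 3.108]
contact_force: [0.8, 0.3, 1.1]
gripper_width: -0.002
finger_force: 0.3
t: 44.68
ee_pos: [0.4712, -0.1374, 0.1582]
tcp_rot: [-3.14, 0.003, 3.108]
contact_force: [-0.1, -0.8, 0.1]
gripper_width: 0.001
finger_force: 0.0
[ 0.4712 -0.1374  0.1582]
(array([ 0.615 , -0.0483,  0.0522, -0.0185,  0.0141]), np.float64(0.8377146554170425)) 234
(array([ 0.6139,  0.0135,  0.0518, -0.0297,  0.0238]), np.float64(0.9004278642468881)) 259
(array([ 0.6159,  0.076 ,  0.0525, -0.0247,  0.0086]), np.float64(0.8518025299264053)) 271
(array([ 0.6181,  0.1371,  0.0517, -0.0349,  0.0009]), np.float64(0.8361572409986504)) 292
ball [ 0.5897 -0.1335  0.0805] 83
lamp [(array([0.4427, 0.1864, 0.    ]), 0.68)]
lamp_bite [(array([0.4622, 0.1696, 0.011 ]), 0.91)]
```

View pics/h12.png

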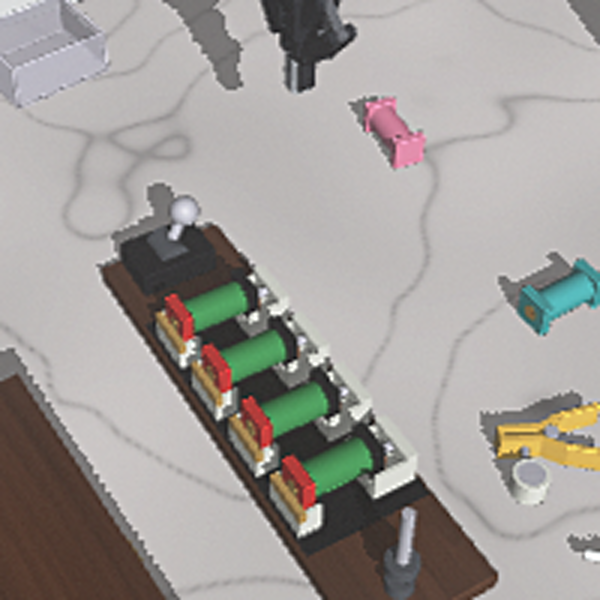

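```bash
python3 - <<'E'
from h import *
np.set_printoptions(precision=4,suppress=True)
W=[]
x0,y0=.37,.13  # window 0.12 x 0.12
for n in('scene','top'):
    im,d,P=cap(n); z=.0235 if n=='scene' else .0228   # lamp top plane (with camera z bias)
    g=np.zeros((560,390,3),np.uint8)
    xs=.50-np.arange(560)/560*.14; ys=.235-np.arange(390)/390*.0975
    X,Y=np.meshgrid(xs,ys,indexing='ij'); 
    T=np.array(P['pose']); yb=.0018 if n=='scene' else 0.0006
    p=np.stack([X,Y-yb,np.full_like(X,z)],-1); c=(p-T[:3,3])@T[:3,:3]
    mu=(P['cx']+P['fx']*c[...,0]/-c[...,2]).astype(np.float32); mv=(P['cy']-P['fy']*c[...,1]/-c[...,2]).astype(np.float32)
    g=cv2.remap(im,mu,mv,cv2.INTER_CUBIC)
    for k in range(0,8):
        r=int((.50-(.36+.02*k))*4000)
        if 0<=r<560: g[r]=g[r]//2; cv2.putText(g,'%.2f'%(.36+.02*k),(0,r-2),0,.4,(0,0,255))
        q=int((.235-(.14+.02*k))*4000)
        if 0<=q<390: g[:,q]=g[:,q]//2; cv2.putText(g,'%.2f'%(.14+.02*k),(q,12),0,.4,(0,0,255))
    W.append(g)
    for l,zz in(('lamp',.002),('lamp_bite',.013)): print(n,l,[(atz(P,r['point'],zz)+[0,yb,0],r['conf']) for r in spotter.place_of(n,l)[:2]])
save('lamp.png',np.hstack(W))
E
```

```text
scene lamp [(array([0.4408, 0.1892, 0.002 ]), 0.67), (array([0.4658, 0.3132, 0.002 ]), 0.38)]
scene lamp_bite [(array([0.4676, 0.1749, 0.013 ]), 0.59), (array([0.3953, 0.4155, 0.013 ]), 0.22)]
top lamp [(array([0.4322, 0.1736, 0.002 ]), 0.63)]
top lamp_bite [(array([0.607 , 0.0455, 0.013 ]), 0.72), (array([0.6178, 0.1384, 0.013 ]), 0.7)]
```

View pics/lamp.png

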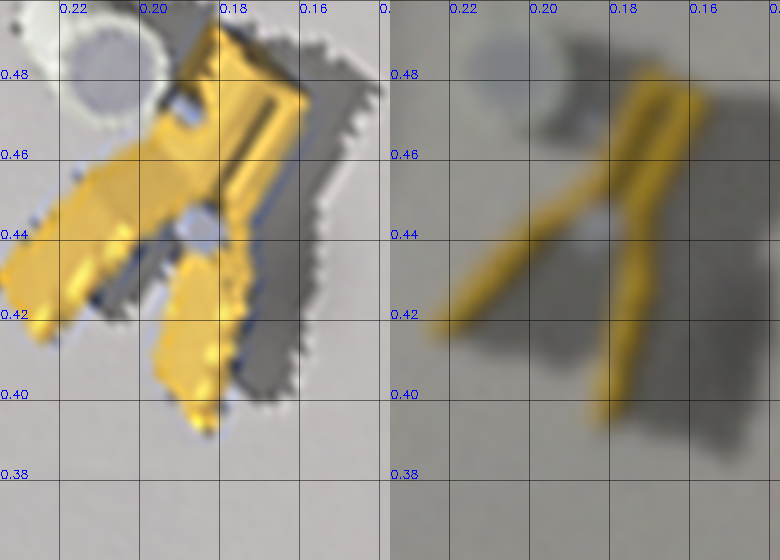

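```bash
python3 -m creep '[[3,[-1,5.5,0],-0.1],[6,[-2,11,0],-0.2],[7,[-3,16,0],-0.3],[7,[-3,16,0],-0.3],[7,[-3,16,0],-0.3]]'; python3 -m creep '[[7,[-1,6,0],-0.1],[7,[-2.2,12,-2],-0.176],[7,[-2.2,17.3,-4],-0.176],[7,[-2.2,17.3,-4],-0.176],[7,[-2.2,17.3,-4],-0.176]]'; python3 - <<'E'
from h import *
np.set_printoptions(precision=4,suppress=True)
s=sensors.state(); print(s['ee_pos'],s['tcp_rot'])
im,d,P=cap('scene')
for l,zz in(('post',.0635),('lamp',.002),('lamp_bite',.013)): print(l,[(atz(P,r['point'],zz)+[0,.0018,0],r['conf']) for r in spotter.place_of('scene',l)[:2]])
C=cloud(P,d); X=C[(abs(C[...,0]-.62)<.03)&(abs(C[...,1]-.227)<.03)&(C[...,2]>.06)&(C[...,2]<.12)]; print(X.mean(0)+[0,.0018,0],X.max(0),len(X))
E
```

```text
t: 45.95
ee_pos: [0.441, 0.023, 0.1559]
tcp_rot: [-3.141, 0.001, 2.809]
contact_force: [-0.1, 0.1, 0.4]
gripper_width: 0.817
finger_force: 0.0
t: 46.58
ee_pos: [0.4193, 0.1951, 0.1157]
tcp_rot: [-3.141, 0.0, 2.631]
contact_force: [0.7, -0.6, -0.3]
gripper_width: 0.821
finger_force: 0.0
[0.4193 0.1951 0.1157] [-3.1406  0.0003  2.6308]
post [(array([0.6167, 0.2301, 0.0635]), 0.55)]
lamp [(array([0.4524, 0.1857, 0.002 ]), 0.64)]
lamp_bite [(array([0.4669, 0.174 , 0.013 ]), 0.69)]
[0.6238 0.2306 0.0874] [0.6277 0.233  0.1079] 79
```

```bash
python3 -m creep '[[7,[0,0,-4],0],[7,[0,0,-8],0],[7,[0,0,-10.9],0],[7,[0,0,-10.9],0],[5,[0,0,-10.9],0]]' 30; python3 -m creep '[[2.6,[0,0,0],0],[2.6,[0,0,0],0],[2.6,[0,0,0],0],[2.6,[0,0,0],0],[2.6,[0,0,0],0]]' 30; python3 -m creep '[[2.6,[0,0,0],0],[2.6,[0,0,3],0],[2.6,[0,0,7],0],[2.6,[0,0,7],0]]'; python3 - <<'E'
from h import *
np.set_printoptions(precision=4,suppress=True)
s=sensors.state(); print(s['ee_pos'],s['tcp_rot'],s['gripper_width'])
im,d,P=cap('scene'); save('l2.png',im,5,(270,180,390,300))
tb=.002
for l,zz in(('lamp',s['ee_pos'][2]-.006+tb),('lamp_bite',s['ee_pos'][2]+.005+tb)): print(l,[(atz(P,r['point'],zz)+[0,.0018,0],r['conf']) for r in spotter.place_of('scene',l)[:2]])
E
```

```text
t: 47.4
ee_pos: [0.4199, 0.196, 0.0083]
tcp_rot: [3.14, 0.002, 2.631]
contact_force: [-0.1, 0.3, 0.9]
gripper_width: 0.623
finger_force: 0.0
t: 48.02
ee_pos: [0.4218, 0.1973, 0.0113]
tcp_rot: [3.136, 0.005, 2.632]
contact_force: [-1.6, 0.2, 8.7]
gripper_width: 0.339
finger_force: 32.5
t: 48.52
ee_pos: [0.423, 0.1975, 0.0828]
tcp_rot: [3.133, 0.008, 2.632]
contact_force: [0.1, 0.4, -1.7]
gripper_width: 0.337
finger_force: 31.5
[0.423  0.1975 0.0828] [3.1333 0.008  2.6318] 0.33661996515143844
lamp [(array([0.4596, 0.1813, 0.0788]), 0.86)]
lamp_bite []
```

View pics/l2.png

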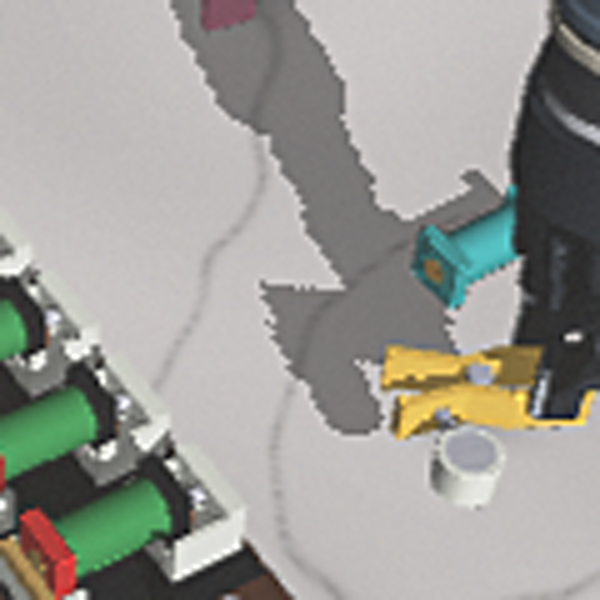

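```bash
python3 - <<'E'
from h import *
np.set_printoptions(precision=4,suppress=True)
s=sensors.state(); t=s['ee_pos']; print(t)
im,d,P=cap('scene'); C=cloud(P,d)+[0,.0018,-.002]; hsv=cv2.cvtColor(im,cv2.COLOR_RGB2HSV).astype(int)
m=(hsv[...,0]>18)&(hsv[...,0]<30)&(hsv[...,1]>120)&(np.linalg.norm(C-t,axis=-1)<.1)
yaw=s['tcp_rot'][2]-np.pi; c,sn=np.cos(yaw),np.sin(yaw)
q=C[m]-t; f=q[:,0]*c+q[:,1]*sn; l=-q[:,0]*sn+q[:,1]*c; z=q[:,2]
print('fwd max',np.percentile(f,[1,50,98,100]),'z',np.percentile(z,[1,50,99]))
for a in np.arange(0,.09,.006):
    k=(f>a)&(f<a+.006)&(z>np.percentile(z,60)-.003)
    if k.sum()>1: print(round(a,3),np.sort(l[k]).round(4)[[0,-1]],k.sum(), np.sort(np.diff(np.sort(l[k])))[-1].round(4), np.percentile(z[k],[10,90]))
E
```

```text
[0.4188 0.1963 0.0772]
fwd max [-0.0156  0.0376  0.0684  0.0701] z [-0.0112  0.0032  0.0122]
0.0 [-0.0137  0.0236] 9 0.0322 [0.0041 0.0086]
0.006 [-0.0137  0.0154] 11 0.0214 [0.0053 0.0121]
0.012 [-0.0137  0.0167] 20 0.0179 [0.0049 0.0106]
0.018 [-0.0133  0.0154] 19 0.0161 [0.0052 0.0096]
0.024 [-0.0133  0.0172] 12 0.016 [0.0062 0.0101]
0.03 [-0.0106  0.0136] 16 0.0114 [0.0053 0.0107]
0.036 [-0.0097  0.0122] 20 0.0097 [0.0047 0.0113]
0.042 [-0.0117  0.0133] 19 0.0123 [0.0044 0.0105]
0.048 [-0.0134  0.016 ] 23 0.0167 [0.0041 0.0113]
0.054 [-0.0156  0.0174] 19 0.0215 [0.0035 0.0106]
0.06 [-0.0155  0.0195] 20 0.0223 [0.004  0.0112]
0.066 [-0.0141  0.0185] 12 0.0207 [0.0058 0.0115]
```

```bash
python3 -m creep '[[2.6,[0,1,0.4],0.15],[2.6,[2,2,0.4],0.3],[2.6,[4.5,3.1,0.4],0.45],[2.6,[7.1,3.1,0.4],0.51],[2.6,[7.1,3.1,0.4],0.51]]'; python3 -m creep '[[2.6,[0,0,0],0],[2.6,[0,0,0],0]]'; python3 - <<'E'
from h import *
np.set_printoptions(precision=4,suppress=True)
s=sensors.state(); t=s['ee_pos']; print(t,s['tcp_rot'])
im,d,P=cap('scene'); C=cloud(P,d)+[0,.0018,-.002]; hsv=cv2.cvtColor(im,cv2.COLOR_RGB2HSV).astype(int)
m=(hsv[...,0]>18)&(hsv[...,0]<30)&(hsv[...,1]>120)&(np.linalg.norm(C-t,axis=-1)<.1)
yaw=s['tcp_rot'][2]-np.pi; c,sn=np.cos(yaw),np.sin(yaw)
T=lambda q:np.stack([q[:,0]*c+q[:,1]*sn,-q[:,0]*sn+q[:,1]*c,q[:,2]],-1)
q=T(C[m]-t); print('fwd',np.percentile(q[:,0],[98,100]))
for a in (.048,.054,.06,.066):
    k=(q[:,0]>a)&(q[:,0]<a+.006)&(q[:,2]>0); v=np.sort(q[k,1]); 
    if len(v)>2: i=np.argmax(np.diff(v)); print(a,v[[0,i,i+1,-1]])
X=C[(abs(C[...,0]-.62)<.03)&(abs(C[...,1]-.23)<.03)&(C[...,2]>.055)&(C[...,2]<.12)]; p=T(X-t); print('post in tool',p.mean(0),np.percentile(p,[2,98],axis=0))
E
```

```text
t: 49.35
ee_pos: [0.4898, 0.2269, 0.0791]
tcp_rot: [-3.141, -0.002, 3.141]
contact_force: [-0.4, 0.1, -0.4]
gripper_width: 0.341
finger_force: 31.6
t: 49.6
ee_pos: [0.4884, 0.2271, 0.0803]
tcp_rot: [-3.141, -0.002, -3.142]
contact_force: [-0.4, -0.0, -0.6]
gripper_width: 0.334
finger_force: 31.5
[0.4884 0.2271 0.0803] [-3.1412 -0.0016 -3.1415]
fwd [0.0695 0.0709]
0.048 [-0.0121 -0.0076  0.0112  0.0147]
0.054 [-0.0146 -0.0091  0.0118  0.017 ]
0.06 [-0.0156 -0.0087  0.0133  0.0176]
0.066 [-0.0152 -0.0077  0.0128  0.0197]
post in tool [0.1354 0.0035 0.0029] [[ 0.13   -0.0017 -0.0246]
 [ 0.1392  0.0065  0.0258]]
```

```bash
python3 -m creep '[[2.6,[2.5,0,0],0],[2.6,[5,0,0],0],[2.6,[6.8,0,0],0],[2.6,[8.2,0,0],0],[2.6,[8.2,0,0],0]]'; python3 - <<'E'
from h import *
np.set_printoptions(precision=4,suppress=True)
s=sensors.state(); print(s['ee_pos'],s['contact_force'],s['moment'])
im,d,P=cap('scene'); save('l3.png',im,5,(270,240,370,340))
C=cloud(P,d)+[0,.0018,-.002]; X=C[(abs(C[...,0]-.62)<.03)&(abs(C[...,1]-.23)<.03)&(C[...,2]>.094)&(C[...,2]<.12)]; print(len(X),X.mean(0)-s['ee_pos'] if len(X) else '')
E
```

```text
t: 50.28
ee_pos: [0.5719, 0.2271, 0.0808]
tcp_rot: [3.142, 0.0, 3.141]
contact_force: [-0.3, -0.2, -1.5]
gripper_width: 0.336
finger_force: 31.6
[0.5719 0.2271 0.0808] [-0.3375 -0.1773 -1.5026] [ 0.0433  0.0499 -0.0362]
30 [0.0506 0.0025 0.0203]
```

```bash
python3 -m creep '[[3.4,[0,0,0],0],[4.2,[0,0,0],0],[5,[0,0,0],0],[6,[0,0,0],0],[7.3,[0,0,0],0]]'; python3 -m creep '[[7.3,[0,0,0],0],[7.3,[0,0,0],0],[7.3,[0,0,3],0],[7.3,[0,0,7],0],[7.3,[-6,0,9],0]]'; python3 - <<'E'
from h import *
np.set_printoptions(precision=4,suppress=True)
im,d,P=cap('scene'); save('l4.png',im,4,(200,180,350,330)) if 0 else save('l4.png',im,4,(200,150,380,300))
C=cloud(P,d)+[0,.0018,-.002]; hsv=cv2.cvtColor(im,cv2.COLOR_RGB2HSV).astype(int)
m=(hsv[...,0]>18)&(hsv[...,0]<30)&(hsv[...,1]>120)&(np.linalg.norm(C-[.59,.228,.08],axis=-1)<.09); q=C[m]-[.6205,.2285,0]
print(len(q),np.percentile(q,[1,50,99],axis=0))
for a in np.arange(-.09,.02,.008):
    k=(q[:,0]>a)&(q[:,0]<a+.008); v=q[k]
    if len(v)>2: i=np.sort(v[:,1]); print(round(a,3),i[[0,-1]],np.percentile(v[:,2],[5,95]))
E
```

```text
t: 50.95
ee_pos: [0.5717, 0.2273, 0.081]
tcp_rot: [3.142, 0.0, -3.141]
contact_force: [0.3, 0.4, 0.7]
gripper_width: 0.856
finger_force: 0.0
t: 51.58
ee_pos: [0.5158, 0.2274, 0.1713]
tcp_rot: [3.141, 0.003, 3.14]
contact_force: [-0.0, 0.3, 1.0]
gripper_width: 0.851
finger_force: 0.0
453 [[-0.0685 -0.0207  0.0554]
 [-0.0301  0.0078  0.0778]
 [ 0.0157  0.0214  0.0943]]
-0.074 [-0.0201  0.0215] [0.0727 0.0932]
-0.066 [-0.0522  0.023 ] [0.0719 0.0944]
-0.058 [-0.0208  0.0219] [0.0707 0.093 ]
-0.05 [-0.02    0.0201] [0.071 0.09 ]
-0.042 [-0.0176  0.0182] [0.0669 0.0894]
-0.034 [-0.0187  0.0159] [0.0659 0.0862]
-0.026 [-0.0132  0.0131] [0.0648 0.0828]
-0.018 [-0.0104  0.0096] [0.0637 0.0828]
-0.01 [0.0039 0.0092] [0.0502 0.0801]
-0.002 [-0.0099  0.0104] [0.0561 0.0785]
0.006 [-0.009   0.0114] [0.057  0.0774]
0.014 [-0.0107  0.011 ] [0.0672 0.0745]
```

```bash
python3 - <<'E'
from h import *
im,d,P=cap('scene'); save('l5.png',im,4,(200,170,350,320))
for l,zz in(('lamp',.07),('lamp_bite',.082)): print(l,[(atz(P,r['point'],zz)+[0,.0018,0],r['conf']) for r in spotter.place_of('scene',l)[:2]])
E
```

```text
lamp [(array([0.59846228, 0.23734271, 0.07      ]), 0.77), (array([0.61428087, 0.02691081, 0.07      ]), 0.33)]
lamp_bite [(array([0.62710153, 0.23502833, 0.082     ]), 0.86)]
```

View pics/l5.png

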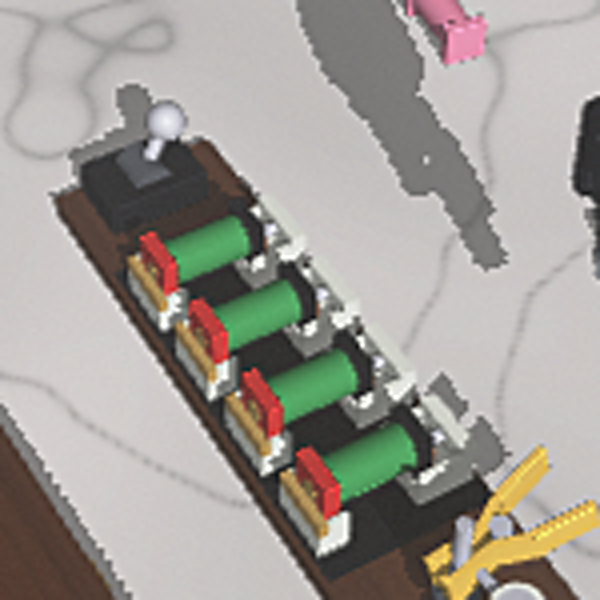

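```bash
cat > lt.py <<'E'
from h import *
np.set_printoptions(precision=4,suppress=True)
print(sensors.state()['t'])
im,d,P=cap('scene')
C=cloud(P,d)+[0,.0018,-.002]; hsv=cv2.cvtColor(im,cv2.COLOR_RGB2HSV).astype(int)
m=(hsv[...,0]>18)&(hsv[...,0]<30)&(hsv[...,1]>120)&(np.linalg.norm(C-[.59,.228,.08],axis=-1)<.09); q=C[m]-[.6205,.2285,0]
E=[]
for sgn in(-1,1):
  for a in np.arange(-.072,.02,.008):
    k=(q[:,0]>a)&(q[:,0]<a+.008)&(sgn*q[:,1]>0)&(abs(q[:,1])<.03); v=q[k]
    if len(v)>4:
        j=v[:,2]>np.percentile(v[:,2],85); E.append([*v[j].mean(0)])
E=np.array(E); A=np.c_[E[:,:2],np.ones(len(E))]
r=least_squares(lambda w:(A@w-E[:,2])*1e3,[0,0,.08],loss='soft_l1').x
print('top plane slope x,y, z@post',r,'resid mm',(1e3*(A@r-E[:,2])).round(1))
X=C[(np.linalg.norm(C[...,:2]-[.63,.27],axis=-1)<.035)&(C[...,2]>.055)]; 
if len(X): print('head',X.mean(0),X.max(0),X.min(0),len(X))
print('bite',[(r['point'],r['conf']) for r in spotter.place_of('scene','lamp_bite')[:1]])
E
python3 lt.py; python3 -m creep '[[7.3,[0,0,0],0],[7.3,[0,0,0],0]]'; python3 lt.py
```

```text
51.775
top plane slope x,y, z@post [-0.2521 -0.0134  0.0781] resid mm [ 0.7 -0.6  0.3 -0.8 -0.9  0.9  0.2  0.8  0.3 -0.6 -0.9  0.8 -0.2  0.5
 -0.8  1.3  0.1 -0.6 -0.9 -0.3  0.8]
head [0.6188 0.2633 0.0728] [0.636  0.2838 0.0818] [0.6019 0.2352 0.0566] 290
bite [([316.3, 312.7], 0.75)]
t: 52.12
ee_pos: [0.5128, 0.2271, 0.17]
tcp_rot: [-3.141, -0.001, 3.141]
contact_force: [-0.1, -0.2, 0.4]
gripper_width: 0.853
finger_force: 0.0
52.125
top plane slope x,y, z@post [-0.2388  0.0025  0.0788] resid mm [ 1.5 -0.1 -0.7 -0.3 -1.2  1.1 -0.3 -0.   1.2 -0.4  1.  -0.6 -0.3 -0.1
 -1.   1.9  1.3 -0.8 -0.6  0.7 -0.2]
head [0.6188 0.2628 0.0726] [0.6369 0.2829 0.0817] [0.6022 0.2351 0.0566] 293
bite [([318.2, 313.8], 0.89)]
```

```bash
python3 -m creep '[[3,[0,0,0],0],[3,[2,0.1,0],0],[3,[4.6,0.1,-3],0],[3,[4.6,0.1,-6],0],[3,[4.6,0.1,-7],0]]'; python3 -m creep '[[3,[0,0,-0.5],0],[3,[0,0,-1],0],[3,[0,0,-1.5],0],[3,[0,0,-2],0],[3,[0,0,-2],0]]'; python3 -m creep '[[3,[0,0,-0.3],0],[3,[0,0,-0.6],0],[3,[0,0,-0.6],0]]'; python3 lt.py
```

```text
t: 52.85
ee_pos: [0.5568, 0.2277, 0.0978]
tcp_rot: [-3.14, -0.005, 3.142]
contact_force: [-1.6, -0.4, 0.3]
gripper_width: 0.351
finger_force: 0.0
t: 53.48
ee_pos: [0.5584, 0.2283, 0.0804]
tcp_rot: [-3.142, 0.0, -3.141]
contact_force: [-0.3, -0.7, 0.5]
gripper_width: 0.349
finger_force: 0.2
t: 53.85
ee_pos: [0.5582, 0.2282, 0.0742]
tcp_rot: [-3.141, -0.001, -3.141]
contact_force: [-0.2, 0.3, 0.5]
gripper_width: 0.355
finger_force: 0.2
53.85
top plane slope x,y, z@post [0.0496 0.0223 0.0766] resid mm [ 8.3  5.5 -2.6 -0.4 -0.7 -1.3 -0.2 -0.1  0.2  0.1  5.3 -3.4 -0.3 -0.5
  0.4  0.4  0.2 -0.4  0.2  0.6  0.2]
head [0.6186 0.2628 0.07  ] [0.635  0.2838 0.0788] [0.599  0.2354 0.0556] 294
bite [([314.8, 314.1], 0.62)]
```

```bash
python3 -m creep '[[3,[0,0,0.5],0],[3,[0,0,1.5],0],[3,[0,0,4],0],[3,[0,0,8],0],[3,[-5,0,10],0]]'; python3 -m creep '[[3,[0,0,0],0],[3,[0,0,0],0],[3,[0,0,0],0]]'; python3 lt.py
```

```text
t: 54.58
ee_pos: [0.5116, 0.2284, 0.1771]
tcp_rot: [3.14, 0.005, 3.14]
contact_force: [-0.7, 0.3, 0.7]
gripper_width: 0.345
finger_force: 0.0
t: 54.95
ee_pos: [0.5088, 0.2281, 0.1741]
tcp_rot: [-3.141, -0.0, 3.141]
contact_force: [-0.2, 0.6, -0.6]
gripper_width: 0.352
finger_force: 0.0
54.95
top plane slope x,y, z@post [ 0.0268 -0.0095  0.0767] resid mm [ 0.1  0.7 -1.  -0.9 -0.   0.8  1.  -0.5 -0.3  0.1  0.2 -0.1 -0.1 -0.7
  0.2  0.4 -0.1  0.7 -0.5  0.3 -0.4]
head [0.6185 0.263  0.07  ] [0.6351 0.2829 0.0786] [0.5992 0.2354 0.0551] 298
bite [([316.9, 313.5], 0.56)]
```

```bash
python3 -m creep '[[2,[0,-5,0],0],[0,[0,-10,0],0],[0,[0.6,-15,0],0],[0,[1.3,-18.2,0],0],[0,[1.3,-18.2,0],0]]'; python3 -m creep '[[0,[0,-5,0],0],[0,[0,-10,0],0],[0,[0.6,-15,0],0],[0,[1.3,-18.2,0],0],[0,[1.3,-18.2,0],0]]'; python3 - <<'E'
from h import *
np.set_printoptions(precision=4,suppress=True)
s=sensors.state(); print(s['ee_pos'])
for y in (-.047,.0149,.077,.139):
    f,k,_=held([.615,y,.04],-.03,'scene',.01); print(f,k)
im,d,P=cap('scene');C=cloud(P,d)
X=C[(abs(C[...,0]-.6)<.06)&(abs(C[...,1]+.139)<.03)&(C[...,2]>.062)&(C[...,2]<.1)]; print('ball',X.mean(0),len(X))
E
python3 lt.py | tail -3 | head -1
```

```text
t: 55.68
ee_pos: [0.5218, 0.044, 0.174]
tcp_rot: [-3.141, -0.001, 3.137]
contact_force: [0.1, 0.3, -1.0]
gripper_width: -0.0
finger_force: 0.0
t: 56.3
ee_pos: [0.5347, -0.137, 0.1738]
tcp_rot: [3.141, -0.001, 3.139]
contact_force: [-1.0, -0.2, -0.1]
gripper_width: -0.001
finger_force: 0.0
[ 0.5347 -0.137   0.1738]
(array([ 0.6136, -0.0479,  0.0515, -0.0314,  0.0282]), np.float64(0.8883058976012639)) 234
(array([ 0.614 ,  0.0134,  0.0519, -0.0225,  0.0061]), np.float64(0.8325571260954017)) 260
(array([ 0.6174,  0.0761,  0.0521, -0.0308,  0.0186]), np.float64(0.9700808438210424)) 273
(array([ 0.62  ,  0.1369,  0.0513, -0.0228,  0.019 ]), np.float64(0.8590950088556356)) 291
ball [ 0.5897 -0.1335  0.0805] 84
  0.   1.4 -0.5  0.6 -0.5 -0.8 -0.2]
```

```bash
python3 lt.py; python3 -m creep '[[0,[0,0,-4],0],[0,[0,0,-8],0],[0,[0,0,-10.8],0],[0,[0,0,-10.8],0],[0,[0,0,-10.8],0]]'; python3 -m creep '[[0,[2,0,0],0],[0,[3.5,0,0],0],[0,[5,-0.1,0],0],[0,[6.3,-0.2,0],0],[0,[7.1,-0.2,0],0]]'; python3 -m creep '[[0,[0,0,0],0],[0,[0,0,0],0],[0,[-2,0,0],0],[0,[-6,0,2],0],[0,[-10,0,8],0]]';  python3 - <<'E'
from h import *
np.set_printoptions(precision=4,suppress=True)
im,d,P=cap('scene');C=cloud(P,d)
X=C[(abs(C[...,0]-.6)<.06)&(abs(C[...,1]+.139)<.03)&(C[...,2]>.062)&(C[...,2]<.1)]; print('ball',X.mean(0),len(X))
for y in (-.047,.0149,.077,.139):
    f,k,_=held([.615,y,.04],-.03,'scene',.01); print(f,k)
E
python3 lt.py
```

```text
56.65
top plane slope x,y, z@post [ 0.0296 -0.0098  0.0765] resid mm [ 1.3 -0.2 -1.2 -0.2  0.1 -0.3  0.1  0.9 -0.1  0.4 -0.6  0.5  0.5  0.2
  0.4 -0.6 -0.  -0.5 -1.3  0.1  0.3]
head [0.6184 0.2629 0.0699] [0.6345 0.2833 0.0774] [0.6    0.2351 0.0551] 297
bite [([246.4, 232.4], 0.74)]
t: 57.38
ee_pos: [0.5351, -0.1359, 0.068]
tcp_rot: [-3.141, 0.002, -3.141]
contact_force: [-0.1, -0.3, 0.3]
gripper_width: 0.001
finger_force: 0.0
t: 58.0
ee_pos: [0.6005, -0.138, 0.069]
tcp_rot: [-3.14, -0.011, 3.141]
contact_force: [-25.0, 0.7, 15.1]
gripper_width: 0.006
finger_force: 12.1
t: 58.62
ee_pos: [0.5081, -0.1371, 0.1377]
tcp_rot: [3.14, -0.004, -3.141]
contact_force: [0.9, -1.2, 1.5]
gripper_width: 0.002
finger_force: 0.0
ball [ 0.6262 -0.1344  0.0809] 83
(array([ 0.6149, -0.0481,  0.052 , -0.0304,  0.0111]), np.float64(0.9137898083312594)) 236
(array([ 0.6141,  0.0133,  0.0522, -0.0187,  0.008 ]), np.float64(0.8556213812712706)) 257
(array([ 0.6152,  0.076 ,  0.0524, -0.0222,  0.0061]), np.float64(0.9384751198498993)) 268
(array([ 0.6189,  0.1368,  0.0519, -0.017 ,  0.0153]), np.float64(0.9021710057151422)) 290
58.875
top plane slope x,y, z@post [ 0.0278 -0.011   0.0766] resid mm [ 0.1 -0.8  0.7 -0.1 -1.1 -0.1 -0.   0.7  0.8  0.2 -0.2  0.4  0.2 -1.1
  0.6  1.3 -0.1 -0.3 -0.3 -0.4 -0.4]
head [0.6186 0.2631 0.0698] [0.6356 0.2832 0.0785] [0.5994 0.2356 0.055 ] 297
bite []
```

```bash
python3 -c "
from bench import env
print(env.close_job())"
```

```text
the job is handed in; nothing more can be done
None
```

The job is handed in at about 59 s, and no verdict came back. In my last measurements all four cells were seated level, the lamp was clipped level on the post and released, and the toggle was fully on. Early on I knocked the toggle on by accident while carrying the last cell, so I pushed it back off before clipping the lamp and flicked it on last.

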